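Snug the bearing cover home with its four push-on nuts, crosswise

TASK

Snug the square bearing cover down on its housing by pressing its four push-on cap nuts down their studs with the closed fingertips: crosswise (each nut followed by the one diagonally opposite), in several rounds of 2 to 3 mm of cover travel per nut, so that the cover goes down without ever leaning more than about 3 degrees. Stop when every nut is firmly snug, that is when the cover is fully home and level on its firm seat and each nut has been felt to take a push of 17 to 20 N, but never push a nut with more than 25 N. Leave the gear, flange and bushing beside the housing where they are.

Things in the scene. Friction and masses are not known exactly. Their poses are not given: they have to be found in the camera images.
- housing: Grey bearing housing fixed to the bench: a 150 x 150 mm block, top face 30 mm up, two foot lugs, four upright studs on a 90 mm square. Origin at the centre of its underside on the bench, z up, x and y along its sides. Nuts 1 to 4 stand at (+45, +45), (+45, -45), (-45, -45), (-45, +45) mm in its frame, going round.
- cover: Loose aluminium plate 132 x 132 x 8 mm, boss 44 mm wide in the middle, studs through its corners. Origin: centre of its underside, z up. Starts level, underside 40 mm above the bench, on a soft lip (2 to 4 N a corner). Its firm seat (40 N per mm a corner) lies 4.5 to 7.5 mm lower, different each time, not to be seen. A corner pushed down alone makes the opposite one rise.
- gear: Loose steel gear, 49 mm wide, 19 mm high, lying beside the housing; a bystander. Origin at the centre of its underside.
- flange: Loose steel flange, 64 mm wide, 26 mm high, lying beside the housing; a bystander. Origin at the centre of its underside.
- bushing: Loose bronze flanged bushing, 29 mm wide, 22 mm high, standing beside the housing; a bystander. Origin at the centre of its underside.
- nut_1: Steel push-on cap nut 1 on its stud, diagonally opposite nut 3. Round cap 19 mm wide on a 24 mm spring-washer foot (20 N per mm); origin at the centre of its underside, flat top (17 mm wide) 22 mm above it, z up. Slides only straight down: its teeth grip the stud with about 9 N, so it moves under 9 N plus what the cover pushes back and stays where left. Starts 3 to 7.5 mm above the cover.
- nut_2: Steel push-on cap nut 2 on its stud, diagonally opposite nut 4. Round cap 19 mm wide on a 24 mm spring-washer foot (20 N per mm); origin at the centre of its underside, flat top (17 mm wide) 22 mm above it, z up. Slides only straight down: its teeth grip the stud with about 9 N, so it moves under 9 N plus what the cover pushes back and stays where left. Starts 3 to 7.5 mm above the cover.
- nut_3: Steel push-on cap nut 3 on its stud, diagonally opposite nut 1. Round cap 19 mm wide on a 24 mm spring-washer foot (20 N per mm); origin at the centre of its underside, flat top (17 mm wide) 22 mm above it, z up. Slides only straight down: its teeth grip the stud with about 9 N, so it moves under 9 N plus what the cover pushes back and stays where left. Starts 3 to 7.5 mm above the cover.
- nut_4: Steel push-on cap nut 4 on its stud, diagonally opposite nut 2. Round cap 19 mm wide on a 24 mm spring-washer foot (20 N per mm); origin at the centre of its underside, flat top (17 mm wide) 22 mm above it, z up. Slides only straight down: its teeth grip the stud with about 9 N, so it moves under 9 N plus what the cover pushes back and stays where left. Starts 3 to 7.5 mm above the cover.

How it is judged:
By the outcome, as a careful person would: the job done as asked, in the order asked, and still so for the second after the job is handed in, with the robot touching nothing.
It also fails if it takes over 72 s, if anything falls off the work surface, if the arm or the gripper's body presses on something with over 40 N, if the wrist force passes 120 N, or if a joint passes its speed limit or range.

ROBOT

A 6-joint arm with a two-finger parallel gripper is mounted at the origin on a cart in front of the work surface, level with it; the furniture and walls round the work are solid. World frame = base frame: x ahead of the robot, y to its left, z up, the work surface at z = 0. Lengths are in mm, angles in rad, forces in N, time in s.
With the tool pointing down it reaches from about 300 to 850 mm from the base axis. Payload 5.4 kg.
Tool frame: the origin (TCP) lies on the front face of the gripper's body, between the roots of the fingers; the fingertips stand 73 mm ahead of it and the grasp point (between the pads) lies 54 mm ahead of it; z points along the fingers, y is the line along which they close (so a half turn about z gives the same grasp; the last joint's range is limited). The gripper opens to 85 mm and grips with 20 to 120 N. Pads are 22 mm wide; open, the fingers measure 114 mm over their backs; the gripper's body (76 mm by 85 mm) begins 54 mm behind the grasp point. The pads swing forward as they close: fully open they stand 13 mm farther back than shut.
Start: joints at [-1.464, 0.158, 1.597, -0, 1.386, -0.21], TCP at [179.104, -546.378, 303.899] pointing down, gripper open.
Joint ranges: [-2.91, 2.91], [-0.94, 2.29], [0.18, 2.7], [-1.29, 4.43], [0.17, 2.64], [-3, 3]. Speed limits (rad/s): [2.57, 2.57, 3.14, 3.14, 3.14, 3.14].

INTERFACE

Orientations are given as a rotation vector (axis times angle).
In Python, from plant import robot, vision, spotter gives the robot as it stands. The module is installed in compiled form; this text tells all that it offers.
- The arm moves only by the tool apply_moves, never from a script. Its argument "plan" is a list of rows, each an object of numbers: "claw": the closure, from -1 (fully open) to 1 (shut); "x", "y", "z": the shift along the world's x, y, z each as a share of 250 mm, from -1 to 1; "wx", "wy", "wz": the turn, a rotation vector about the world's x, y, z each as a share of 0.5 rad, from -1 to 1. A call has 1 to 12 rows; each row is the pose to reach, as a shift and turn from the pose commanded when the call began; what a row does not reach only later rows make up. A row lasts 1/12 s, in which the tool goes at most 41.7 mm and 7.16 degrees, less where a joint would pass 70% of its speed; a pose out of reach is approached as far as the arm can. A call with a number of a shift or a turn outside -1 to 1 is refused whole. A call with a gripper value outside its range is refused whole. The fingers move at their own pace and stop on an object; "squeeze" is the grip in N (left out, the last holds). Time passes only in rows, so rows that repeat a pose let the fingers close. It gives the time, the measured TCP pose, the force, the opening and the grip force at its end, in the units of the state.
- robot.get_obs(): the state, without advancing time (a new reading comes with each control period).
- vision.grab_frame(name): name is "side" or "top"; returns a dict with "pixels" (420x560x3 uint8, red, green, blue), "intrinsics" (3x3 intrinsics, pixels), "R" (3x3) and "t" (3): a world point X has camera coordinates R X + t. Camera axes: x right, y down, z forward; pixel columns grow to the right and rows downward; lengths in mm; the calibration is good to about 2 mm. A picture is of the moment at which its call begins. There is no depth.
- robot.hand_in(): hands the job in; it is judged then, once.
Trained networks look in a picture, given as the dict that the camera call returned (one of the last four; its "shot" number tells which), for a name from the list of things; names that differ only in an ending like _2 or _b are one class to them, and where a whole thing is asked for, a point or a joint stands for the part that bears it (a point fixed in the world has none). Each returns a list of dicts, best first, with "confidence" (0 to 1); they miss things now and then, are a little off and sometimes report something else, mostly with a low value. They report only what shows in the picture. A call takes as long as a camera call.
- spotter.recognise(picture, name): "location" ([x, y, z] in mm, in the coordinates of the camera as it stood for that picture, good to about 4 mm: the middle of the surface that is visible of it).
- spotter.silhouettes(picture, name): "pixels" (420x560 bool, what is visible of it).
The state is a dict: "time": time; "joints": joint angles; "dq": joint speeds; "joint_torque": joint torques, N m; "position": TCP position; "tool_rot": TCP orientation; "wrist_force": force on the tool from outside, world axes, zero at the start; "moment": the same for the moment, N m; "opening": finger opening in mm; "gripper_force": force on a finger pad.
Only numpy, scipy, OpenCV 4.12 (cv2) and the standard library are available. Lean on these libraries where they do the work, as an engineer would, in place of code of your own. Each camera call takes 0.05 s, during which the arm holds its last target. There are 200 camera calls.

## Working session

There is one attempt and no reset: what is moved stays moved. The work goes in short steps, Python scripts to look and compute and a tool call to move; the robot and the scene stay as the last step left them, time stands still between calls to the robot, and variables do not carry over. Pictures are saved under pics/ and viewed, at most 10 in all, crops included, and the job is handed in when it is done.

Besides the shell and the picture viewer there is one more tool, called by a JSON object that holds its "fn" and its "kwargs". apply_moves: Moves the arm, as the interface text tells. Its arguments: {"type":"object","properties":{"plan":{"type":"array"},"squeeze":{"type":"number"}},"required":["plan"]}

```bash
mkdir -p pics
cat > h.py <<'E'
import numpy as np, cv2
from plant import robot, vision, spotter
def w(p,c): return p['R'].T@(np.array(c)-p['t'])
def ray(p,uv,z):
    d=p['R'].T@np.linalg.inv(p['intrinsics'])@np.array([uv[0],uv[1],1.]); o=-p['R'].T@p['t']
    return o+d*(z-o[2])/d[2]
def proj(p,X):
    c=p['intrinsics']@(p['R']@np.array(X)+p['t']); return c[:2]/c[2]
E
python3 - <<'E'
from h import *
s=robot.get_obs(); print({k:np.round(v,3) for k,v in s.items()})
for n in ['top','side']:
    p=vision.grab_frame(n); cv2.imwrite(f'pics/{n}0.png',p['pixels'][:,:,::-1])
    print(n, 'cam',np.round(-p['R'].T@p['t']))
    for o in ['housing','cover','nut_1','gear','flange','bushing']:
        for r in spotter.recognise(p,o): print(o,round(r['confidence'],2),np.round(w(p,r['location']),1),np.round(proj(p,w(p,r['location']))))
E
```

```text
{'time': np.float64(0.0), 'joints': array([-1.464,  0.159,  1.598,  0.   ,  1.386, -0.21 ]), 'dq': array([ 0.   ,  0.   ,  0.002,  0.   , -0.001, -0.   ]), 'joint_torque': array([ 4.0000e-03, -3.9600e+01, -3.3143e+01,  0.0000e+00,  9.0000e-03,
       -0.0000e+00]), 'position': array([ 179.047, -545.92 ,  302.901]), 'tool_rot': array([-3.1  , -0.495, -0.   ]), 'wrist_force': array([-0.029,  0.171, -0.027]), 'moment': array([ 0.003, -0.021,  0.029]), 'gripper_force': np.float64(0.0), 'opening': np.float64(85.14)}
top cam [493. 145. 898.]
housing 0.71 [502.7 126.9  26.9] [284. 212.]
housing 0.71 [510.7 106.4  45. ] [294. 208.]
cover 0.83 [509.7 103.5  43.8] [295. 209.]
nut_1 0.61 [455.  133.4  79.5] [282. 235.]
nut_1 0.54 [483.7  50.5  76.8] [322. 221.]
nut_1 0.49 [567.   82.2  74.2] [306. 181.]
gear 0.78 [491.2 232.1   9.7] [237. 217.]
flange 0.73 [551.7 -26.1   7.2] [352. 191.]
bushing 0.59 [416.1  74.8   4.4] [307. 251.]
side cam [ 441. -511.  619.]
housing 0.91 [512.   44.9  25.6] [279. 267.]
cover 0.57 [513.1  92.8  47.1] [276. 236.]
nut_1 0.77 [485.   41.5  71.5] [261. 249.]
nut_1 0.68 [537.1 154.5  67.9] [285. 200.]
nut_1 0.68 [456.3 125.9  67.2] [238. 216.]
nut_1 0.46 [568.5  68.7  69. ] [313. 233.]
gear 0.77 [487.3 227.7  10.5] [252. 202.]
flange 0.64 [552.8 -38.9   5.3] [315. 315.]
bushing 0.69 [508.8  43.1  23.4] [278. 269.]
bushing 0.56 [413.1  61.9  12.1] [215. 272.]
```

Run:
```python
from h import *
a=cv2.imread('pics/top0.png')[150:290,200:400]; cv2.imwrite('pics/topc.png',cv2.resize(a,(800,560),interpolation=cv2.INTER_CUBIC))
a=cv2.imread('pics/side0.png')[160:340,180:380]; cv2.imwrite('pics/sidec.png',cv2.resize(a,(660,594),interpolation=cv2.INTER_CUBIC))
```

```text
(no output)
```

View pics/topc.png

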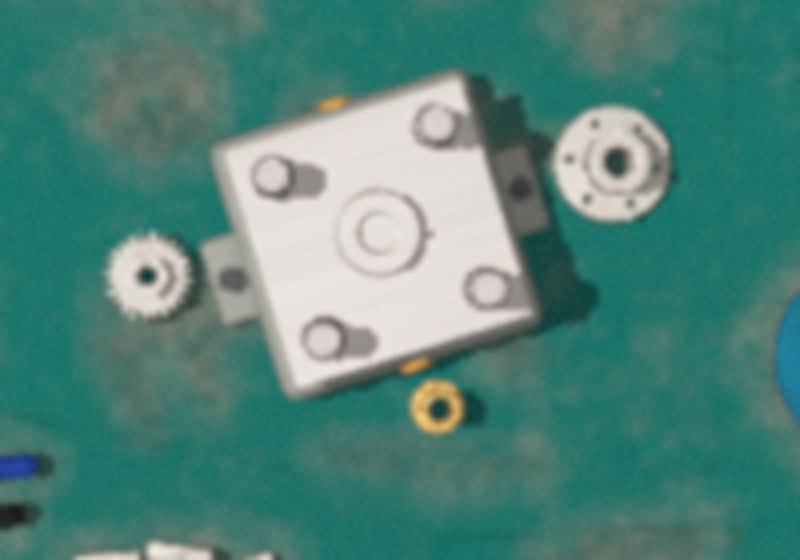

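View pics/sidec.png

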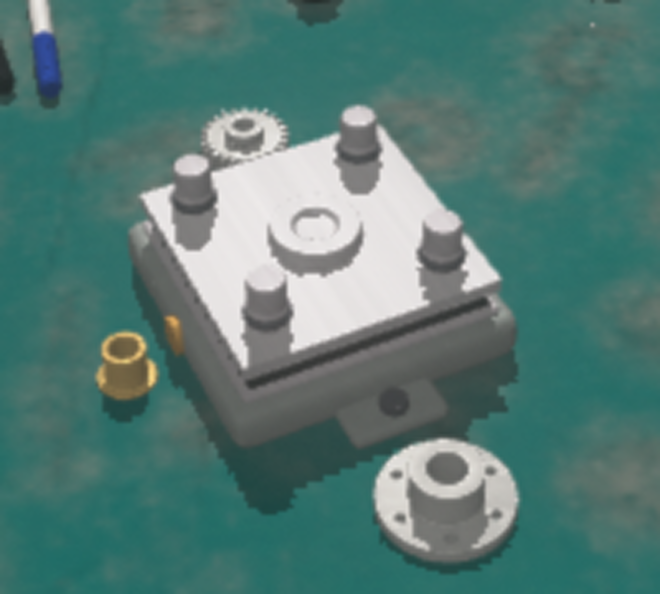

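The top crop shows the four nut caps at crop px (440,122), (274,173), (322,335), (487,287). The side crop shows the same caps at (360,114), (193,162), (266,277), (443,220). The cover is level on the lip and the gear, flange and bushing are clear of it. I'll triangulate next.

Run:
```python
from h import *
P={n:vision.grab_frame(n) for n in ['top','side']}
T=np.array([[440,122],[274,173],[322,335],[487,287]])/4+[200,150]
# order: far-right, far-left, near-left, near-right (top view)
S=np.array([[443,220],[360,114],[193,162],[266,277]])/3.3+[180,160]
def tri(a,b):
    A=[]
    for p,uv in ((P['top'],a),(P['side'],b)):
        M=p['intrinsics']@np.c_[p['R'],p['t']]; A.append(M)
    X=cv2.triangulatePoints(A[0],A[1],a.astype(float),b.astype(float)).ravel(); return X[:3]/X[3]
X=np.array([tri(a,b) for a,b in zip(T,S)]); print(np.round(X,1))
R=np.array([ray(P['top'],a,75) for a in T]); print(np.round(R,1),'c',R.mean(0))
print('sides',[round(np.linalg.norm(R[i]-R[i-1]),1) for i in range(4)])
R2=np.array([ray(P['side'],a,75) for a in S]); print(np.round(R2,1),R2.mean(0))
```

```text
[[569.7  74.6  75.7]
 [543.6 160.8  73.7]
 [458.4 136.   73.9]
 [484.1  50.3  74.6]]
[[568.1  74.8  75. ]
 [541.4 161.   75. ]
 [457.5 136.   75. ]
 [482.4  50.5  75. ]] c [512.34722452 105.5601028   75.        ]
sides [np.float64(89.1), np.float64(90.2), np.float64(87.6), np.float64(89.1)]
[[570.8  75.3  75. ]
 [544.6 159.1  75. ]
 [458.9 134.6  75. ]
 [485.1  49.7  75. ]] [514.83934092 104.69430699  75.        ]
```

{"fn": "apply_moves", "kwargs": {"plan": [{"claw": 1,"x": 0.62,"y": 1,"z": -0.1},{"claw": 1,"x": 0.62,"y": 1,"z": -0.1},{"claw": 1,"x": 0.62,"y": 1,"z": -0.1},{"claw": 1,"x": 0.62,"y": 1,"z": -0.1},{"claw": 1,"x": 0.62,"y": 1,"z": -0.1},{"claw": 1,"x": 0.62,"y": 1,"z": -0.1},{"claw": 1,"x": 0.62,"y": 1,"z": -0.1},{"claw": 1,"x": 0.62,"y": 1,"z": -0.1},{"claw": 1,"x": 0.62,"y": 1,"z": -0.1}], "squeeze": 40}}

```text
validation failed for argument at $.pl...
```

{"fn": "apply_moves", "kwargs": {"plan": [{"claw": 1,"x": 0.62,"y": 1,"z": -0.1},{"claw": 1,"x": 0.62,"y": 1,"z": -0.1},{"claw": 1,"x": 0.62,"y": 1,"z": -0.1},{"claw": 1,"x": 0.62,"y": 1,"z": -0.1},{"claw": 1,"x": 0.62,"y": 1,"z": -0.1},{"claw": 1,"x": 0.62,"y": 1,"z": -0.1},{"claw": 1,"x": 0.62,"y": 1,"z": -0.1},{"claw": 1,"x": 0.62,"y": 1,"z": -0.1},{"claw": 1,"x": 0.62,"y": 1,"z": -0.1}]}}

```text
validation failed for argument at $.pl...
```

{"fn": "apply_moves", "kwargs": {"plan": [{"claw": 1,"x": 0.62,"y": 1,"z": -0.1,"wx": 0,"wy": 0,"wz": 0},{"claw": 1,"x": 0.62,"y": 1,"z": -0.1,"wx": 0,"wy": 0,"wz": 0},{"claw": 1,"x": 0.62,"y": 1,"z": -0.1,"wx": 0,"wy": 0,"wz": 0},{"claw": 1,"x": 0.62,"y": 1,"z": -0.1,"wx": 0,"wy": 0,"wz": 0},{"claw": 1,"x": 0.62,"y": 1,"z": -0.1,"wx": 0,"wy": 0,"wz": 0},{"claw": 1,"x": 0.62,"y": 1,"z": -0.1,"wx": 0,"wy": 0,"wz": 0},{"claw": 1,"x": 0.62,"y": 1,"z": -0.1,"wx": 0,"wy": 0,"wz": 0},{"claw": 1,"x": 0.62,"y": 1,"z": -0.1,"wx": 0,"wy": 0,"wz": 0},{"claw": 1,"x": 0.62,"y": 1,"z": -0.1,"wx": 0,"wy": 0,"wz": 0}], "squeeze": 40}}

```text
time: 1.55
position: [335.0, -294.6, 278.8]
tool_rot: [-3.101, -0.502, 0.0]
wrist_force: [-0.2, -0.7, -0.3]
opening: 0.3
gripper_force: 0.0
```

{"fn": "apply_moves", "kwargs": {"plan": [{"claw": 1,"x": 0.62,"y": 1,"z": -0.1,"wx": 0,"wy": 0,"wz": 0},{"claw": 1,"x": 0.62,"y": 1,"z": -0.1,"wx": 0,"wy": 0,"wz": 0},{"claw": 1,"x": 0.62,"y": 1,"z": -0.1,"wx": 0,"wy": 0,"wz": 0},{"claw": 1,"x": 0.62,"y": 1,"z": -0.1,"wx": 0,"wy": 0,"wz": 0},{"claw": 1,"x": 0.62,"y": 1,"z": -0.1,"wx": 0,"wy": 0,"wz": 0},{"claw": 1,"x": 0.62,"y": 1,"z": -0.1,"wx": 0,"wy": 0,"wz": 0},{"claw": 1,"x": 0.62,"y": 1,"z": -0.1,"wx": 0,"wy": 0,"wz": 0},{"claw": 1,"x": 0.62,"y": 1,"z": -0.1,"wx": 0,"wy": 0,"wz": 0},{"claw": 1,"x": 0.62,"y": 1,"z": -0.1,"wx": 0,"wy": 0,"wz": 0}]}}

```text
time: 2.3
position: [490.0, -45.9, 253.7]
tool_rot: [3.101, 0.5, -0.001]
wrist_force: [-0.3, -0.4, -0.3]
opening: 0.1
gripper_force: 0.0
```

{"fn": "apply_moves", "kwargs": {"plan": [{"claw": 1,"x": 0.32,"y": 0.484,"z": -0.34,"wx": 0,"wy": 0,"wz": 0},{"claw": 1,"x": 0.32,"y": 0.484,"z": -0.34,"wx": 0,"wy": 0,"wz": 0},{"claw": 1,"x": 0.32,"y": 0.484,"z": -0.34,"wx": 0,"wy": 0,"wz": 0},{"claw": 1,"x": 0.32,"y": 0.484,"z": -0.34,"wx": 0,"wy": 0,"wz": 0},{"claw": 1,"x": 0.32,"y": 0.484,"z": -0.34,"wx": 0,"wy": 0,"wz": 0},{"claw": 1,"x": 0.32,"y": 0.484,"z": -0.34,"wx": 0,"wy": 0,"wz": 0}]}}

```text
time: 2.8
position: [568.8, 73.5, 166.8]
tool_rot: [-3.102, -0.495, 0.006]
wrist_force: [-0.7, 0.0, 0.5]
opening: 0.2
gripper_force: 0.0
```

{"fn": "apply_moves", "kwargs": {"plan": [{"claw": 1,"x": 0.002,"y": 0.002,"z": -0.03,"wx": 0,"wy": 0,"wz": 0},{"claw": 1,"x": 0.002,"y": 0.002,"z": -0.05,"wx": 0,"wy": 0,"wz": 0},{"claw": 1,"x": 0.002,"y": 0.002,"z": -0.05,"wx": 0,"wy": 0,"wz": 0}]}}

```text
time: 3.05
position: [569.2, 73.3, 156.3]
tool_rot: [3.103, 0.492, -0.0]
wrist_force: [0.3, 0.5, 0.0]
opening: 0.2
gripper_force: 0.0
```

Run:
```python
from h import *
p=vision.grab_frame('side'); a=p['pixels'][150:270,240:400,::-1]; cv2.imwrite('pics/s1.png',cv2.resize(a,(800,600),interpolation=cv2.INTER_CUBIC))
s=robot.get_obs(); print(s['time'],s['position'],s['wrist_force'])
```

```text
3.1 [569.31855691  73.63238124 156.6768207 ] [-0.10627031 -0.90939103  0.10171549]
```

View pics/s1.png

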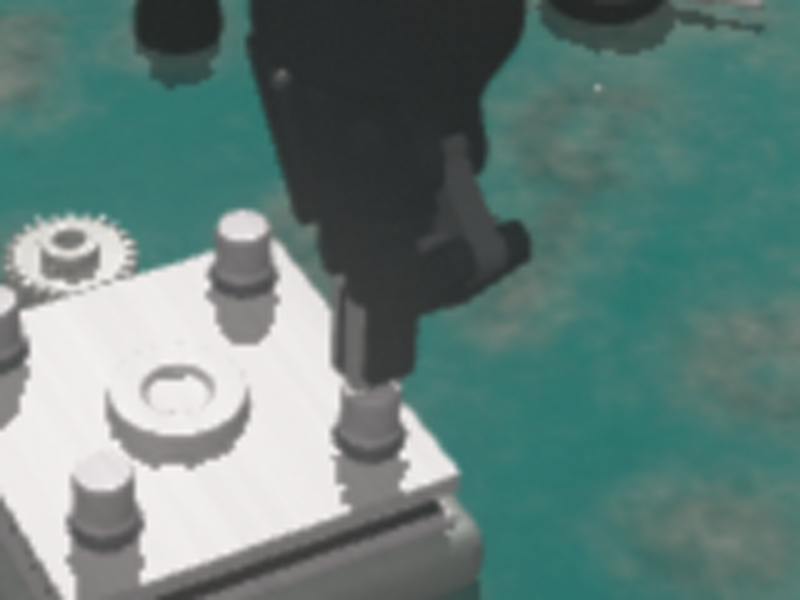

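Fingertip (372,385) sits centred over nut A (372,400), just above it.

{"fn": "apply_moves", "kwargs": {"plan": [{"claw": 1,"x": 0,"y": 0.002,"z": -0.012,"wx": 0,"wy": 0,"wz": 0},{"claw": 1,"x": 0,"y": 0.002,"z": -0.02,"wx": 0,"wy": 0,"wz": 0},{"claw": 1,"x": 0,"y": 0.002,"z": -0.026,"wx": 0,"wy": 0,"wz": 0},{"claw": 1,"x": 0,"y": 0.002,"z": -0.032,"wx": 0,"wy": 0,"wz": 0}]}}

```text
time: 3.43
position: [569.7, 75.5, 148.7]
tool_rot: [3.102, 0.496, 0.0]
wrist_force: [-3.3, -0.4, 8.7]
opening: -0.0
gripper_force: 4.3
```

{"fn": "apply_moves", "kwargs": {"plan": [{"claw": 1,"x": 0,"y": 0,"z": -0.004,"wx": 0,"wy": 0,"wz": 0},{"claw": 1,"x": 0,"y": 0,"z": -0.004,"wx": 0,"wy": 0,"wz": 0}]}}

```text
time: 3.6
position: [569.7, 75.5, 148.2]
tool_rot: [3.102, 0.496, -0.0]
wrist_force: [-2.4, -0.7, 6.7]
opening: -0.1
gripper_force: 2.9
```

{"fn": "apply_moves", "kwargs": {"plan": [{"claw": 1,"x": 0,"y": 0,"z": -0.004,"wx": 0,"wy": 0,"wz": 0},{"claw": 1,"x": 0,"y": 0,"z": -0.004,"wx": 0,"wy": 0,"wz": 0}]}}

```text
time: 3.77
position: [569.7, 75.5, 147.4]
tool_rot: [3.102, 0.496, -0.0]
wrist_force: [-3.7, -0.7, 7.6]
opening: -0.0
gripper_force: 3.5
```

{"fn": "apply_moves", "kwargs": {"plan": [{"claw": 1,"x": 0,"y": 0,"z": -0.004,"wx": 0,"wy": 0,"wz": 0},{"claw": 1,"x": 0,"y": 0,"z": -0.008,"wx": 0,"wy": 0,"wz": 0},{"claw": 1,"x": 0,"y": 0,"z": -0.012,"wx": 0,"wy": 0,"wz": 0}]}}

```text
time: 4.02
position: [569.7, 75.5, 144.6]
tool_rot: [3.102, 0.496, -0.0]
wrist_force: [-4.4, -1.2, 8.7]
opening: 0.2
gripper_force: 4.4
```

{"fn": "apply_moves", "kwargs": {"plan": [{"claw": 1,"x": 0,"y": 0,"z": -0.003,"wx": 0,"wy": 0,"wz": 0},{"claw": 1,"x": 0,"y": 0,"z": -0.006,"wx": 0,"wy": 0,"wz": 0}]}}

```text
time: 4.18
position: [569.7, 75.6, 143.1]
tool_rot: [3.102, 0.496, -0.0]
wrist_force: [-4.2, -1.2, 8.8]
opening: -0.3
gripper_force: 4.3
```

{"fn": "apply_moves", "kwargs": {"plan": [{"claw": 1,"x": 0,"y": 0,"z": -0.003,"wx": 0,"wy": 0,"wz": 0},{"claw": 1,"x": 0,"y": 0,"z": -0.006,"wx": 0,"wy": 0,"wz": 0}]}}

```text
time: 4.35
position: [569.7, 75.5, 141.8]
tool_rot: [3.102, 0.496, -0.0]
wrist_force: [-5.1, -0.8, 10.6]
opening: 0.2
gripper_force: 5.2
```

Run:
```python
from h import *
s=robot.get_obs(); print(s['time'],s['position'],s['wrist_force'])
for i in range(3):
    vision.grab_frame('top'); s=robot.get_obs(); print(s['time'],s['position'],s['wrist_force'])
```

```text
4.35 [569.74677792  75.53852826 141.81351426] [-5.10074967 -0.81977711 10.6075699 ]
4.4 [569.74957537  75.53448131 141.71433359] [-4.2881643  -0.29878803  9.33536272]
4.45 [569.74985247  75.54480957 141.73015939] [-4.57176272 -1.18735945  9.35079443]
4.5 [569.73393036  75.54727821 141.73201916] [-5.6397076   0.16269229  9.16253158]
```

{"fn": "apply_moves", "kwargs": {"plan": [{"claw": 1,"x": 0,"y": 0,"z": -0.003,"wx": 0,"wy": 0,"wz": 0},{"claw": 1,"x": 0,"y": 0,"z": -0.006,"wx": 0,"wy": 0,"wz": 0}]}}

```text
time: 4.67
position: [569.8, 75.5, 140.5]
tool_rot: [3.102, 0.496, -0.0]
wrist_force: [-5.9, -1.5, 10.9]
opening: -0.0
gripper_force: 5.4
```

Run:
```python
from h import *
s=robot.get_obs(); print(s['time'],s['position'],s['wrist_force'])
p=vision.grab_frame('side'); a=p['pixels'][190:290,210:350,::-1]; cv2.imwrite('pics/s2.png',cv2.resize(a,(784,560),interpolation=cv2.INTER_CUBIC))
s=robot.get_obs(); print(s['time'],s['position'],s['wrist_force'])
```

```text
4.6667 [569.77341228  75.54182193 140.46071313] [-5.91502357 -1.46635787 10.93128305]
4.7167 [569.73635913  75.51293487 140.31327158] [-5.09861819 -0.75800638 10.25374513]
```

View pics/s2.png

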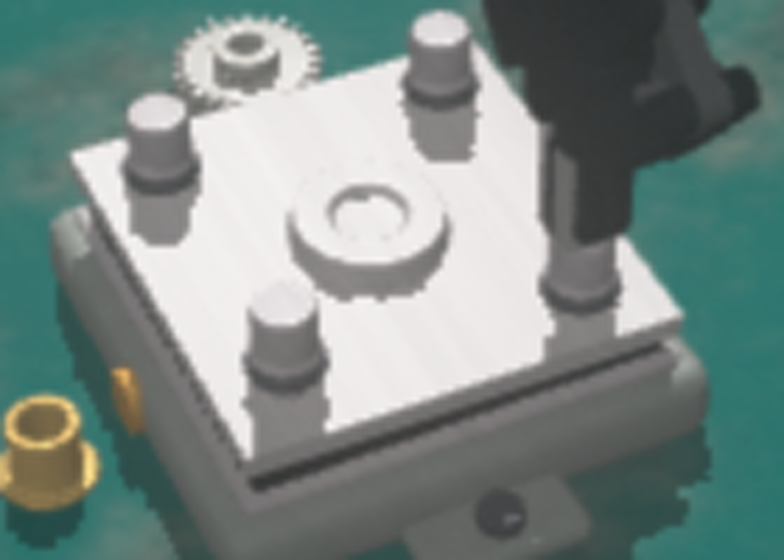

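The cover is down about 2 mm at A, with its right edge gap at (660,345) narrower than the left, and it is slightly tilted as expected. Next is C, diagonally opposite.

{"fn": "apply_moves", "kwargs": {"plan": [{"claw": 1,"x": 0,"y": 0,"z": 0.088,"wx": 0,"wy": 0,"wz": 0},{"claw": 1,"x": -0.447,"y": 0.241,"z": 0.088,"wx": 0,"wy": 0,"wz": 0},{"claw": 1,"x": -0.447,"y": 0.241,"z": 0.088,"wx": 0,"wy": 0,"wz": 0},{"claw": 1,"x": -0.447,"y": 0.241,"z": 0.088,"wx": 0,"wy": 0,"wz": 0},{"claw": 1,"x": -0.447,"y": 0.241,"z": 0.088,"wx": 0,"wy": 0,"wz": 0},{"claw": 1,"x": -0.447,"y": 0.241,"z": 0.07,"wx": 0,"wy": 0,"wz": 0},{"claw": 1,"x": -0.447,"y": 0.241,"z": 0.056,"wx": 0,"wy": 0,"wz": 0},{"claw": 1,"x": -0.447,"y": 0.241,"z": 0.052,"wx": 0,"wy": 0,"wz": 0}]}}

```text
time: 5.38
position: [459.0, 135.4, 151.7]
tool_rot: [3.102, 0.495, 0.001]
wrist_force: [-0.9, 0.2, 0.1]
opening: -0.2
gripper_force: 0.0
```

{"fn": "apply_moves", "kwargs": {"plan": [{"claw": 1,"x": 0,"y": 0,"z": -0.008,"wx": 0,"wy": 0,"wz": 0},{"claw": 1,"x": 0,"y": 0,"z": -0.014,"wx": 0,"wy": 0,"wz": 0},{"claw": 1,"x": 0,"y": 0,"z": -0.02,"wx": 0,"wy": 0,"wz": 0},{"claw": 1,"x": 0,"y": 0,"z": -0.026,"wx": 0,"wy": 0,"wz": 0}]}}

```text
time: 5.72
position: [459.0, 135.4, 146.4]
tool_rot: [3.102, 0.495, 0.001]
wrist_force: [-2.7, -0.8, 9.0]
opening: -0.0
gripper_force: 4.4
```

{"fn": "apply_moves", "kwargs": {"plan": [{"claw": 1,"x": 0,"y": 0,"z": -0.004,"wx": 0,"wy": 0,"wz": 0},{"claw": 1,"x": 0,"y": 0,"z": -0.008,"wx": 0,"wy": 0,"wz": 0}]}}

```text
time: 5.88
position: [459.0, 135.4, 144.6]
tool_rot: [3.102, 0.495, 0.001]
wrist_force: [-3.8, -1.0, 9.9]
opening: 0.2
gripper_force: 4.7
```

{"fn": "apply_moves", "kwargs": {"plan": [{"claw": 1,"x": 0,"y": 0,"z": -0.004,"wx": 0,"wy": 0,"wz": 0},{"claw": 1,"x": 0,"y": 0,"z": -0.008,"wx": 0,"wy": 0,"wz": 0}]}}

```text
time: 6.05
position: [459.0, 135.4, 142.7]
tool_rot: [3.102, 0.495, 0.001]
wrist_force: [-3.4, -1.5, 10.9]
opening: 0.3
gripper_force: 5.5
```

{"fn": "apply_moves", "kwargs": {"plan": [{"claw": 1,"x": 0,"y": 0,"z": -0.003,"wx": 0,"wy": 0,"wz": 0},{"claw": 1,"x": 0,"y": 0,"z": -0.006,"wx": 0,"wy": 0,"wz": 0},{"claw": 1,"x": 0,"y": 0,"z": -0.009,"wx": 0,"wy": 0,"wz": 0}]}}

```text
time: 6.3
position: [459.0, 135.4, 140.6]
tool_rot: [3.102, 0.495, 0.001]
wrist_force: [-4.9, -1.4, 11.7]
opening: -0.1
gripper_force: 5.9
```

{"fn": "apply_moves", "kwargs": {"plan": [{"claw": 1,"x": 0,"y": 0,"z": 0.088,"wx": 0,"wy": 0,"wz": 0},{"claw": 1,"x": 0.345,"y": 0.101,"z": 0.088,"wx": 0,"wy": 0,"wz": 0},{"claw": 1,"x": 0.345,"y": 0.101,"z": 0.088,"wx": 0,"wy": 0,"wz": 0},{"claw": 1,"x": 0.345,"y": 0.101,"z": 0.088,"wx": 0,"wy": 0,"wz": 0},{"claw": 1,"x": 0.345,"y": 0.101,"z": 0.07,"wx": 0,"wy": 0,"wz": 0},{"claw": 1,"x": 0.345,"y": 0.101,"z": 0.056,"wx": 0,"wy": 0,"wz": 0},{"claw": 1,"x": 0.345,"y": 0.101,"z": 0.051,"wx": 0,"wy": 0,"wz": 0}]}}

```text
time: 6.88
position: [542.5, 160.8, 150.3]
tool_rot: [-3.102, -0.495, 0.005]
wrist_force: [-0.0, 0.3, 0.2]
opening: -0.3
gripper_force: 0.0
```

{"fn": "apply_moves", "kwargs": {"plan": [{"claw": 1,"x": 0,"y": 0,"z": -0.008,"wx": 0,"wy": 0,"wz": 0},{"claw": 1,"x": 0,"y": 0,"z": -0.014,"wx": 0,"wy": 0,"wz": 0},{"claw": 1,"x": 0,"y": 0,"z": -0.02,"wx": 0,"wy": 0,"wz": 0},{"claw": 1,"x": 0,"y": 0,"z": -0.026,"wx": 0,"wy": 0,"wz": 0}]}}

```text
time: 7.22
position: [543.6, 161.0, 146.2]
tool_rot: [3.102, 0.496, -0.002]
wrist_force: [-5.7, -1.0, 9.2]
opening: -0.4
gripper_force: 4.4
```

{"fn": "apply_moves", "kwargs": {"plan": [{"claw": 1,"x": 0,"y": 0,"z": -0.004,"wx": 0,"wy": 0,"wz": 0},{"claw": 1,"x": 0,"y": 0,"z": -0.008,"wx": 0,"wy": 0,"wz": 0}]}}

```text
time: 7.38
position: [543.6, 161.0, 144.5]
tool_rot: [3.102, 0.496, -0.002]
wrist_force: [-5.2, -1.0, 9.0]
opening: -0.2
gripper_force: 4.4
```

{"fn": "apply_moves", "kwargs": {"plan": [{"claw": 1,"x": 0,"y": 0,"z": -0.004,"wx": 0,"wy": 0,"wz": 0},{"claw": 1,"x": 0,"y": 0,"z": -0.008,"wx": 0,"wy": 0,"wz": 0}]}}

```text
time: 7.55
position: [543.6, 161.0, 142.5]
tool_rot: [3.102, 0.496, -0.002]
wrist_force: [-4.6, -1.0, 8.9]
opening: 0.2
gripper_force: 4.4
```

{"fn": "apply_moves", "kwargs": {"plan": [{"claw": 1,"x": 0,"y": 0,"z": -0.003,"wx": 0,"wy": 0,"wz": 0},{"claw": 1,"x": 0,"y": 0,"z": -0.006,"wx": 0,"wy": 0,"wz": 0},{"claw": 1,"x": 0,"y": 0,"z": -0.009,"wx": 0,"wy": 0,"wz": 0}]}}

```text
time: 7.8
position: [543.6, 161.0, 140.3]
tool_rot: [3.102, 0.496, -0.002]
wrist_force: [-5.5, -1.8, 9.1]
opening: -0.3
gripper_force: 4.9
```

{"fn": "apply_moves", "kwargs": {"plan": [{"claw": 1,"x": 0,"y": 0,"z": 0.088,"wx": 0,"wy": 0,"wz": 0},{"claw": 1,"x": -0.245,"y": -0.446,"z": 0.088,"wx": 0,"wy": 0,"wz": 0},{"claw": 1,"x": -0.245,"y": -0.446,"z": 0.088,"wx": 0,"wy": 0,"wz": 0},{"claw": 1,"x": -0.245,"y": -0.446,"z": 0.088,"wx": 0,"wy": 0,"wz": 0},{"claw": 1,"x": -0.245,"y": -0.446,"z": 0.088,"wx": 0,"wy": 0,"wz": 0},{"claw": 1,"x": -0.245,"y": -0.446,"z": 0.07,"wx": 0,"wy": 0,"wz": 0},{"claw": 1,"x": -0.245,"y": -0.446,"z": 0.056,"wx": 0,"wy": 0,"wz": 0},{"claw": 1,"x": -0.245,"y": -0.446,"z": 0.051,"wx": 0,"wy": 0,"wz": 0}]}}

```text
time: 8.47
position: [483.0, 50.3, 151.4]
tool_rot: [-3.102, -0.497, 0.0]
wrist_force: [0.2, 0.7, 0.2]
opening: 0.2
gripper_force: 0.0
```

{"fn": "apply_moves", "kwargs": {"plan": [{"claw": 1,"x": 0,"y": 0,"z": -0.008,"wx": 0,"wy": 0,"wz": 0},{"claw": 1,"x": 0,"y": 0,"z": -0.014,"wx": 0,"wy": 0,"wz": 0},{"claw": 1,"x": 0,"y": 0,"z": -0.02,"wx": 0,"wy": 0,"wz": 0},{"claw": 1,"x": 0,"y": 0,"z": -0.026,"wx": 0,"wy": 0,"wz": 0}]}}

```text
time: 8.8
position: [483.4, 50.5, 146.2]
tool_rot: [-3.102, -0.498, 0.0]
wrist_force: [-3.8, 0.7, 9.0]
opening: -0.2
gripper_force: 4.4
```

{"fn": "apply_moves", "kwargs": {"plan": [{"claw": 1,"x": 0,"y": 0,"z": -0.004,"wx": 0,"wy": 0,"wz": 0},{"claw": 1,"x": 0,"y": 0,"z": -0.008,"wx": 0,"wy": 0,"wz": 0}]}}

```text
time: 8.97
position: [483.4, 50.5, 144.2]
tool_rot: [-3.102, -0.498, 0.0]
wrist_force: [-4.3, 0.7, 8.6]
opening: 0.0
gripper_force: 4.4
```

{"fn": "apply_moves", "kwargs": {"plan": [{"claw": 1,"x": 0,"y": 0,"z": -0.004,"wx": 0,"wy": 0,"wz": 0},{"claw": 1,"x": 0,"y": 0,"z": -0.008,"wx": 0,"wy": 0,"wz": 0}]}}

```text
time: 9.13
position: [483.3, 50.5, 142.2]
tool_rot: [-3.102, -0.498, 0.0]
wrist_force: [-4.2, 1.4, 8.3]
opening: -0.2
gripper_force: 4.4
```

{"fn": "apply_moves", "kwargs": {"plan": [{"claw": 1,"x": 0,"y": 0,"z": -0.003,"wx": 0,"wy": 0,"wz": 0},{"claw": 1,"x": 0,"y": 0,"z": -0.006,"wx": 0,"wy": 0,"wz": 0},{"claw": 1,"x": 0,"y": 0,"z": -0.008,"wx": 0,"wy": 0,"wz": 0}]}}

```text
time: 9.38
position: [483.4, 50.5, 140.3]
tool_rot: [-3.102, -0.498, 0.0]
wrist_force: [-4.8, -0.1, 11.6]
opening: 0.1
gripper_force: 5.8
```

{"fn": "apply_moves", "kwargs": {"plan": [{"claw": 1,"x": 0,"y": 0,"z": 0.044,"wx": 0,"wy": 0,"wz": 0},{"claw": 1,"x": 0.347,"y": 0.104,"z": 0.044,"wx": 0,"wy": 0,"wz": 0},{"claw": 1,"x": 0.347,"y": 0.104,"z": 0.044,"wx": 0,"wy": 0,"wz": 0},{"claw": 1,"x": 0.347,"y": 0.104,"z": 0.044,"wx": 0,"wy": 0,"wz": 0},{"claw": 1,"x": 0.347,"y": 0.104,"z": 0.024,"wx": 0,"wy": 0,"wz": 0},{"claw": 1,"x": 0.347,"y": 0.104,"z": 0.012,"wx": 0,"wy": 0,"wz": 0},{"claw": 1,"x": 0.347,"y": 0.104,"z": 0.008,"wx": 0,"wy": 0,"wz": 0}]}}

```text
time: 9.97
position: [568.3, 75.9, 140.4]
tool_rot: [-3.102, -0.496, 0.004]
wrist_force: [-0.6, 0.2, 1.4]
opening: 0.5
gripper_force: 0.5
```

{"fn": "apply_moves", "kwargs": {"plan": [{"claw": 1,"x": 0,"y": 0,"z": -0.004,"wx": 0,"wy": 0,"wz": 0},{"claw": 1,"x": 0,"y": 0,"z": -0.008,"wx": 0,"wy": 0,"wz": 0},{"claw": 1,"x": 0,"y": 0,"z": -0.011,"wx": 0,"wy": 0,"wz": 0}]}}

```text
time: 10.22
position: [568.4, 75.8, 139.8]
tool_rot: [-3.101, -0.495, 0.003]
wrist_force: [-6.1, 2.2, 11.8]
opening: 0.1
gripper_force: 6.0
```

{"fn": "apply_moves", "kwargs": {"plan": [{"claw": 1,"x": 0,"y": 0,"z": -0.003,"wx": 0,"wy": 0,"wz": 0},{"claw": 1,"x": 0,"y": 0,"z": -0.006,"wx": 0,"wy": 0,"wz": 0}]}}

```text
time: 10.38
position: [568.4, 75.8, 138.7]
tool_rot: [-3.101, -0.495, 0.003]
wrist_force: [-6.4, 1.7, 12.8]
opening: 0.1
gripper_force: 6.5
```

{"fn": "apply_moves", "kwargs": {"plan": [{"claw": 1,"x": 0,"y": 0,"z": -0.003,"wx": 0,"wy": 0,"wz": 0},{"claw": 1,"x": 0,"y": 0,"z": -0.003,"wx": 0,"wy": 0,"wz": 0}]}}

```text
time: 10.55
position: [568.4, 75.8, 137.9]
tool_rot: [-3.101, -0.495, 0.003]
wrist_force: [-6.7, 1.6, 11.3]
opening: 0.2
gripper_force: 5.9
```

{"fn": "apply_moves", "kwargs": {"plan": [{"claw": 1,"x": 0,"y": 0,"z": 0.05,"wx": 0,"wy": 0,"wz": 0},{"claw": 1,"x": -0.446,"y": 0.241,"z": 0.05,"wx": 0,"wy": 0,"wz": 0},{"claw": 1,"x": -0.446,"y": 0.241,"z": 0.05,"wx": 0,"wy": 0,"wz": 0},{"claw": 1,"x": -0.446,"y": 0.241,"z": 0.05,"wx": 0,"wy": 0,"wz": 0},{"claw": 1,"x": -0.446,"y": 0.241,"z": 0.05,"wx": 0,"wy": 0,"wz": 0},{"claw": 1,"x": -0.446,"y": 0.241,"z": 0.032,"wx": 0,"wy": 0,"wz": 0},{"claw": 1,"x": -0.446,"y": 0.241,"z": 0.022,"wx": 0,"wy": 0,"wz": 0},{"claw": 1,"x": -0.446,"y": 0.241,"z": 0.02,"wx": 0,"wy": 0,"wz": 0}]}}

```text
time: 11.22
position: [459.1, 135.3, 141.6]
tool_rot: [3.102, 0.494, 0.002]
wrist_force: [0.8, -0.4, 0.2]
opening: -0.0
gripper_force: 0.0
```

{"fn": "apply_moves", "kwargs": {"plan": [{"claw": 1,"x": 0,"y": 0,"z": -0.004,"wx": 0,"wy": 0,"wz": 0},{"claw": 1,"x": 0,"y": 0,"z": -0.008,"wx": 0,"wy": 0,"wz": 0},{"claw": 1,"x": 0,"y": 0,"z": -0.011,"wx": 0,"wy": 0,"wz": 0}]}}

```text
time: 11.47
position: [459.6, 135.3, 140.0]
tool_rot: [3.102, 0.494, 0.001]
wrist_force: [-4.7, -0.9, 11.6]
opening: -0.0
gripper_force: 5.8
```

{"fn": "apply_moves", "kwargs": {"plan": [{"claw": 1,"x": 0,"y": 0,"z": -0.003,"wx": 0,"wy": 0,"wz": 0},{"claw": 1,"x": 0,"y": 0,"z": -0.006,"wx": 0,"wy": 0,"wz": 0}]}}

```text
time: 11.63
position: [459.6, 135.3, 138.8]
tool_rot: [3.102, 0.495, 0.001]
wrist_force: [-4.1, -1.9, 12.1]
opening: -0.3
gripper_force: 6.1
```

{"fn": "apply_moves", "kwargs": {"plan": [{"claw": 1,"x": 0,"y": 0,"z": -0.003,"wx": 0,"wy": 0,"wz": 0},{"claw": 1,"x": 0,"y": 0,"z": -0.003,"wx": 0,"wy": 0,"wz": 0}]}}

```text
time: 11.8
position: [459.6, 135.3, 138.0]
tool_rot: [3.102, 0.495, 0.001]
wrist_force: [-4.5, -0.8, 10.5]
opening: -0.2
gripper_force: 5.6
```

{"fn": "apply_moves", "kwargs": {"plan": [{"claw": 1,"x": 0,"y": 0,"z": 0.05,"wx": 0,"wy": 0,"wz": 0},{"claw": 1,"x": 0.345,"y": 0.101,"z": 0.05,"wx": 0,"wy": 0,"wz": 0},{"claw": 1,"x": 0.345,"y": 0.101,"z": 0.05,"wx": 0,"wy": 0,"wz": 0},{"claw": 1,"x": 0.345,"y": 0.101,"z": 0.05,"wx": 0,"wy": 0,"wz": 0},{"claw": 1,"x": 0.345,"y": 0.101,"z": 0.032,"wx": 0,"wy": 0,"wz": 0},{"claw": 1,"x": 0.345,"y": 0.101,"z": 0.022,"wx": 0,"wy": 0,"wz": 0},{"claw": 1,"x": 0.345,"y": 0.101,"z": 0.02,"wx": 0,"wy": 0,"wz": 0}]}}

```text
time: 12.38
position: [543.4, 160.7, 140.4]
tool_rot: [-3.102, -0.495, 0.003]
wrist_force: [0.3, 0.2, 1.1]
opening: -0.2
gripper_force: 0.0
```

{"fn": "apply_moves", "kwargs": {"plan": [{"claw": 1,"x": 0,"y": 0,"z": -0.004,"wx": 0,"wy": 0,"wz": 0},{"claw": 1,"x": 0,"y": 0,"z": -0.008,"wx": 0,"wy": 0,"wz": 0},{"claw": 1,"x": 0,"y": 0,"z": -0.011,"wx": 0,"wy": 0,"wz": 0}]}}

```text
time: 12.63
position: [543.4, 160.8, 139.6]
tool_rot: [3.102, 0.496, -0.002]
wrist_force: [-4.2, -2.1, 8.9]
opening: 0.1
gripper_force: 4.3
```

{"fn": "apply_moves", "kwargs": {"plan": [{"claw": 1,"x": 0,"y": 0,"z": -0.003,"wx": 0,"wy": 0,"wz": 0},{"claw": 1,"x": 0,"y": 0,"z": -0.006,"wx": 0,"wy": 0,"wz": 0}]}}

```text
time: 12.8
position: [543.4, 160.8, 138.3]
tool_rot: [3.102, 0.496, -0.002]
wrist_force: [-4.6, -1.0, 9.1]
opening: 0.0
gripper_force: 4.3
```

{"fn": "apply_moves", "kwargs": {"plan": [{"claw": 1,"x": 0,"y": 0,"z": -0.003,"wx": 0,"wy": 0,"wz": 0},{"claw": 1,"x": 0,"y": 0,"z": -0.003,"wx": 0,"wy": 0,"wz": 0}]}}

```text
time: 12.97
position: [543.3, 160.8, 137.5]
tool_rot: [3.102, 0.496, -0.002]
wrist_force: [-4.7, -1.3, 8.9]
opening: 0.1
gripper_force: 4.3
```

{"fn": "apply_moves", "kwargs": {"plan": [{"claw": 1,"x": 0,"y": 0,"z": 0.05,"wx": 0,"wy": 0,"wz": 0},{"claw": 1,"x": -0.245,"y": -0.446,"z": 0.05,"wx": 0,"wy": 0,"wz": 0},{"claw": 1,"x": -0.245,"y": -0.446,"z": 0.05,"wx": 0,"wy": 0,"wz": 0},{"claw": 1,"x": -0.245,"y": -0.446,"z": 0.05,"wx": 0,"wy": 0,"wz": 0},{"claw": 1,"x": -0.245,"y": -0.446,"z": 0.05,"wx": 0,"wy": 0,"wz": 0},{"claw": 1,"x": -0.245,"y": -0.446,"z": 0.032,"wx": 0,"wy": 0,"wz": 0},{"claw": 1,"x": -0.245,"y": -0.446,"z": 0.022,"wx": 0,"wy": 0,"wz": 0},{"claw": 1,"x": -0.245,"y": -0.446,"z": 0.02,"wx": 0,"wy": 0,"wz": 0}]}}

```text
time: 13.63
position: [483.2, 50.4, 141.2]
tool_rot: [-3.102, -0.497, -0.0]
wrist_force: [-0.5, 0.4, -1.4]
opening: 0.1
gripper_force: 0.0
```

{"fn": "apply_moves", "kwargs": {"plan": [{"claw": 1,"x": 0,"y": 0,"z": -0.004,"wx": 0,"wy": 0,"wz": 0},{"claw": 1,"x": 0,"y": 0,"z": -0.008,"wx": 0,"wy": 0,"wz": 0},{"claw": 1,"x": 0,"y": 0,"z": -0.011,"wx": 0,"wy": 0,"wz": 0}]}}

```text
time: 13.88
position: [483.6, 50.5, 139.4]
tool_rot: [-3.102, -0.498, 0.0]
wrist_force: [-3.6, -0.2, 9.3]
opening: 0.1
gripper_force: 4.3
```

{"fn": "apply_moves", "kwargs": {"plan": [{"claw": 1,"x": 0,"y": 0,"z": -0.003,"wx": 0,"wy": 0,"wz": 0},{"claw": 1,"x": 0,"y": 0,"z": -0.006,"wx": 0,"wy": 0,"wz": 0}]}}

```text
time: 14.05
position: [483.6, 50.5, 138.1]
tool_rot: [-3.102, -0.498, 0.0]
wrist_force: [-3.9, 0.7, 11.3]
opening: 0.1
gripper_force: 5.6
```

{"fn": "apply_moves", "kwargs": {"plan": [{"claw": 1,"x": 0,"y": 0,"z": -0.003,"wx": 0,"wy": 0,"wz": 0},{"claw": 1,"x": 0,"y": 0,"z": -0.003,"wx": 0,"wy": 0,"wz": 0}]}}

```text
time: 14.22
position: [483.6, 50.5, 137.6]
tool_rot: [-3.102, -0.498, 0.0]
wrist_force: [-4.8, 1.5, 9.5]
opening: -0.2
gripper_force: 5.3
```

Run:
```python
from h import *
p=vision.grab_frame('side'); a=p['pixels'][190:290,210:350,::-1]; cv2.imwrite('pics/s3.png',cv2.resize(a,(784,560),interpolation=cv2.INTER_CUBIC))
s=robot.get_obs(); print(s['time'],s['position'],s['wrist_force'])
```

```text
14.2667 [483.63827295  50.50898412 137.54796479] [-4.23607352  1.00659899 11.21771531]
```

View pics/s3.png

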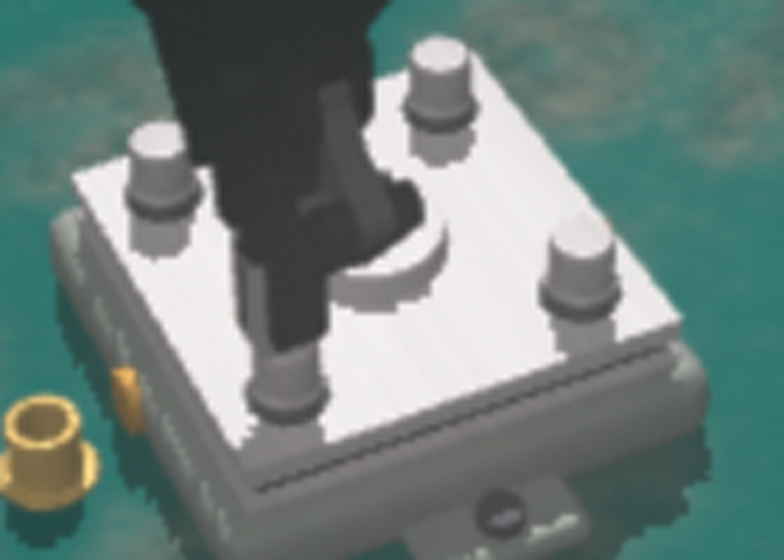

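The picture shows the cover level, with the gap along the front edge (260,490)-(665,350) thin and even. Round 3 next.

{"fn": "apply_moves", "kwargs": {"plan": [{"claw": 1,"x": 0,"y": 0,"z": 0.044,"wx": 0,"wy": 0,"wz": 0},{"claw": 1,"x": 0.348,"y": 0.104,"z": 0.044,"wx": 0,"wy": 0,"wz": 0},{"claw": 1,"x": 0.348,"y": 0.104,"z": 0.044,"wx": 0,"wy": 0,"wz": 0},{"claw": 1,"x": 0.348,"y": 0.104,"z": 0.044,"wx": 0,"wy": 0,"wz": 0},{"claw": 1,"x": 0.348,"y": 0.104,"z": 0.024,"wx": 0,"wy": 0,"wz": 0},{"claw": 1,"x": 0.348,"y": 0.104,"z": 0.014,"wx": 0,"wy": 0,"wz": 0},{"claw": 1,"x": 0.348,"y": 0.104,"z": 0.01,"wx": 0,"wy": 0,"wz": 0}]}}

```text
time: 14.85
position: [568.8, 75.9, 138.0]
tool_rot: [-3.102, -0.496, 0.004]
wrist_force: [-0.9, 1.7, 3.4]
opening: 0.0
gripper_force: 1.1
```

{"fn": "apply_moves", "kwargs": {"plan": [{"claw": 1,"x": 0,"y": 0,"z": -0.004,"wx": 0,"wy": 0,"wz": 0},{"claw": 1,"x": 0,"y": 0,"z": -0.008,"wx": 0,"wy": 0,"wz": 0},{"claw": 1,"x": 0,"y": 0,"z": -0.011,"wx": 0,"wy": 0,"wz": 0}]}}

```text
time: 15.1
position: [568.9, 75.8, 137.2]
tool_rot: [-3.101, -0.495, 0.003]
wrist_force: [-5.8, 2.4, 11.0]
opening: 0.1
gripper_force: 5.6
```

{"fn": "apply_moves", "kwargs": {"plan": [{"claw": 1,"x": 0,"y": 0,"z": -0.003,"wx": 0,"wy": 0,"wz": 0},{"claw": 1,"x": 0,"y": 0,"z": -0.004,"wx": 0,"wy": 0,"wz": 0}]}}

```text
time: 15.27
position: [568.9, 75.8, 136.7]
tool_rot: [-3.101, -0.495, 0.003]
wrist_force: [-7.6, 1.3, 13.0]
opening: 0.3
gripper_force: 6.7
```

{"fn": "apply_moves", "kwargs": {"plan": [{"claw": 1,"x": 0,"y": 0,"z": -0.003,"wx": 0,"wy": 0,"wz": 0},{"claw": 1,"x": 0,"y": 0,"z": -0.004,"wx": 0,"wy": 0,"wz": 0}]}}

```text
time: 15.43
position: [568.9, 75.8, 136.0]
tool_rot: [-3.102, -0.495, 0.003]
wrist_force: [-7.7, 0.7, 14.0]
opening: -0.1
gripper_force: 7.0
```

{"fn": "apply_moves", "kwargs": {"plan": [{"claw": 1,"x": 0,"y": 0,"z": 0.058,"wx": 0,"wy": 0,"wz": 0},{"claw": 1,"x": -0.448,"y": 0.241,"z": 0.058,"wx": 0,"wy": 0,"wz": 0},{"claw": 1,"x": -0.448,"y": 0.241,"z": 0.058,"wx": 0,"wy": 0,"wz": 0},{"claw": 1,"x": -0.448,"y": 0.241,"z": 0.058,"wx": 0,"wy": 0,"wz": 0},{"claw": 1,"x": -0.448,"y": 0.241,"z": 0.058,"wx": 0,"wy": 0,"wz": 0},{"claw": 1,"x": -0.448,"y": 0.241,"z": 0.036,"wx": 0,"wy": 0,"wz": 0},{"claw": 1,"x": -0.448,"y": 0.241,"z": 0.024,"wx": 0,"wy": 0,"wz": 0},{"claw": 1,"x": -0.448,"y": 0.241,"z": 0.02,"wx": 0,"wy": 0,"wz": 0}]}}

```text
time: 16.1
position: [458.9, 135.3, 139.0]
tool_rot: [3.102, 0.494, 0.001]
wrist_force: [0.0, -0.8, 0.4]
opening: -0.0
gripper_force: 0.0
```

{"fn": "apply_moves", "kwargs": {"plan": [{"claw": 1,"x": 0,"y": 0,"z": -0.004,"wx": 0,"wy": 0,"wz": 0},{"claw": 1,"x": 0,"y": 0,"z": -0.008,"wx": 0,"wy": 0,"wz": 0},{"claw": 1,"x": 0,"y": 0,"z": -0.011,"wx": 0,"wy": 0,"wz": 0}]}}

```text
time: 16.35
position: [459.4, 135.3, 137.6]
tool_rot: [3.102, 0.494, 0.0]
wrist_force: [-4.8, -0.8, 12.1]
opening: -0.0
gripper_force: 6.1
```

{"fn": "apply_moves", "kwargs": {"plan": [{"claw": 1,"x": 0,"y": 0,"z": -0.003,"wx": 0,"wy": 0,"wz": 0},{"claw": 1,"x": 0,"y": 0,"z": -0.004,"wx": 0,"wy": 0,"wz": 0}]}}

```text
time: 16.52
position: [459.4, 135.3, 136.8]
tool_rot: [3.102, 0.495, 0.0]
wrist_force: [-5.7, -0.6, 12.7]
opening: 0.1
gripper_force: 6.3
```

{"fn": "apply_moves", "kwargs": {"plan": [{"claw": 1,"x": 0,"y": 0,"z": -0.003,"wx": 0,"wy": 0,"wz": 0},{"claw": 1,"x": 0,"y": 0,"z": -0.004,"wx": 0,"wy": 0,"wz": 0}]}}

```text
time: 16.68
position: [459.4, 135.3, 136.0]
tool_rot: [3.102, 0.495, 0.0]
wrist_force: [-6.2, -1.7, 14.2]
opening: -0.2
gripper_force: 6.8
```

{"fn": "apply_moves", "kwargs": {"plan": [{"claw": 1,"x": 0,"y": 0,"z": 0.056,"wx": 0,"wy": 0,"wz": 0},{"claw": 1,"x": 0.345,"y": 0.101,"z": 0.056,"wx": 0,"wy": 0,"wz": 0},{"claw": 1,"x": 0.345,"y": 0.101,"z": 0.056,"wx": 0,"wy": 0,"wz": 0},{"claw": 1,"x": 0.345,"y": 0.101,"z": 0.056,"wx": 0,"wy": 0,"wz": 0},{"claw": 1,"x": 0.345,"y": 0.101,"z": 0.034,"wx": 0,"wy": 0,"wz": 0},{"claw": 1,"x": 0.345,"y": 0.101,"z": 0.022,"wx": 0,"wy": 0,"wz": 0},{"claw": 1,"x": 0.345,"y": 0.101,"z": 0.018,"wx": 0,"wy": 0,"wz": 0}]}}

```text
time: 17.27
position: [543.1, 160.7, 137.6]
tool_rot: [-3.102, -0.495, 0.004]
wrist_force: [0.5, -0.2, 0.6]
opening: 0.3
gripper_force: 0.1
```

{"fn": "apply_moves", "kwargs": {"plan": [{"claw": 1,"x": 0,"y": 0,"z": -0.004,"wx": 0,"wy": 0,"wz": 0},{"claw": 1,"x": 0,"y": 0,"z": -0.008,"wx": 0,"wy": 0,"wz": 0},{"claw": 1,"x": 0,"y": 0,"z": -0.011,"wx": 0,"wy": 0,"wz": 0}]}}

```text
time: 17.52
position: [543.2, 160.8, 136.9]
tool_rot: [3.102, 0.496, -0.003]
wrist_force: [-5.2, -1.9, 9.3]
opening: 0.1
gripper_force: 4.3
```

{"fn": "apply_moves", "kwargs": {"plan": [{"claw": 1,"x": 0,"y": 0,"z": -0.003,"wx": 0,"wy": 0,"wz": 0},{"claw": 1,"x": 0,"y": 0,"z": -0.004,"wx": 0,"wy": 0,"wz": 0}]}}

```text
time: 17.68
position: [543.2, 160.7, 136.1]
tool_rot: [3.102, 0.496, -0.003]
wrist_force: [-4.7, -1.3, 9.1]
opening: -0.5
gripper_force: 4.6
```

{"fn": "apply_moves", "kwargs": {"plan": [{"claw": 1,"x": 0,"y": 0,"z": -0.003,"wx": 0,"wy": 0,"wz": 0},{"claw": 1,"x": 0,"y": 0,"z": -0.003,"wx": 0,"wy": 0,"wz": 0}]}}

```text
time: 17.85
position: [543.2, 160.8, 135.5]
tool_rot: [3.102, 0.496, -0.003]
wrist_force: [-5.6, -1.6, 9.5]
opening: -0.5
gripper_force: 4.8
```

{"fn": "apply_moves", "kwargs": {"plan": [{"claw": 1,"x": 0,"y": 0,"z": 0.056,"wx": 0,"wy": 0,"wz": 0},{"claw": 1,"x": -0.244,"y": -0.446,"z": 0.056,"wx": 0,"wy": 0,"wz": 0},{"claw": 1,"x": -0.244,"y": -0.446,"z": 0.056,"wx": 0,"wy": 0,"wz": 0},{"claw": 1,"x": -0.244,"y": -0.446,"z": 0.056,"wx": 0,"wy": 0,"wz": 0},{"claw": 1,"x": -0.244,"y": -0.446,"z": 0.056,"wx": 0,"wy": 0,"wz": 0},{"claw": 1,"x": -0.244,"y": -0.446,"z": 0.034,"wx": 0,"wy": 0,"wz": 0},{"claw": 1,"x": -0.244,"y": -0.446,"z": 0.022,"wx": 0,"wy": 0,"wz": 0},{"claw": 1,"x": -0.244,"y": -0.446,"z": 0.018,"wx": 0,"wy": 0,"wz": 0}]}}

```text
time: 18.52
position: [483.2, 50.4, 138.3]
tool_rot: [-3.102, -0.497, 0.001]
wrist_force: [-0.7, 0.2, -0.7]
opening: -0.2
gripper_force: 0.0
```

{"fn": "apply_moves", "kwargs": {"plan": [{"claw": 1,"x": 0,"y": 0,"z": -0.004,"wx": 0,"wy": 0,"wz": 0},{"claw": 1,"x": 0,"y": 0,"z": -0.008,"wx": 0,"wy": 0,"wz": 0},{"claw": 1,"x": 0,"y": 0,"z": -0.011,"wx": 0,"wy": 0,"wz": 0}]}}

```text
time: 18.77
position: [483.6, 50.5, 136.8]
tool_rot: [-3.102, -0.498, 0.001]
wrist_force: [-4.6, 0.4, 8.7]
opening: 0.1
gripper_force: 4.3
```

{"fn": "apply_moves", "kwargs": {"plan": [{"claw": 1,"x": 0,"y": 0,"z": -0.003,"wx": 0,"wy": 0,"wz": 0},{"claw": 1,"x": 0,"y": 0,"z": -0.004,"wx": 0,"wy": 0,"wz": 0}]}}

```text
time: 18.93
position: [483.7, 50.5, 136.1]
tool_rot: [-3.101, -0.498, 0.001]
wrist_force: [-5.1, 0.8, 12.1]
opening: -0.2
gripper_force: 5.9
```

{"fn": "apply_moves", "kwargs": {"plan": [{"claw": 1,"x": 0,"y": 0,"z": -0.003,"wx": 0,"wy": 0,"wz": 0},{"claw": 1,"x": 0,"y": 0,"z": -0.003,"wx": 0,"wy": 0,"wz": 0}]}}

```text
time: 19.1
position: [483.6, 50.5, 135.5]
tool_rot: [-3.102, -0.498, 0.002]
wrist_force: [-5.3, 0.8, 11.4]
opening: -0.2
gripper_force: 5.8
```

{"fn": "apply_moves", "kwargs": {"plan": [{"claw": 1,"x": 0,"y": 0,"z": 0.044,"wx": 0,"wy": 0,"wz": 0},{"claw": 1,"x": 0.346,"y": 0.103,"z": 0.044,"wx": 0,"wy": 0,"wz": 0},{"claw": 1,"x": 0.346,"y": 0.103,"z": 0.044,"wx": 0,"wy": 0,"wz": 0},{"claw": 1,"x": 0.346,"y": 0.103,"z": 0.044,"wx": 0,"wy": 0,"wz": 0},{"claw": 1,"x": 0.346,"y": 0.103,"z": 0.024,"wx": 0,"wy": 0,"wz": 0},{"claw": 1,"x": 0.346,"y": 0.103,"z": 0.014,"wx": 0,"wy": 0,"wz": 0},{"claw": 1,"x": 0.346,"y": 0.103,"z": 0.01,"wx": 0,"wy": 0,"wz": 0}]}}

```text
time: 19.68
position: [568.5, 75.6, 136.0]
tool_rot: [-3.102, -0.496, 0.003]
wrist_force: [-0.3, 1.8, 2.0]
opening: -0.3
gripper_force: 0.9
```

{"fn": "apply_moves", "kwargs": {"plan": [{"claw": 1,"x": 0,"y": 0,"z": -0.004,"wx": 0,"wy": 0,"wz": 0},{"claw": 1,"x": 0,"y": 0,"z": -0.008,"wx": 0,"wy": 0,"wz": 0},{"claw": 1,"x": 0,"y": 0,"z": -0.011,"wx": 0,"wy": 0,"wz": 0}]}}

```text
time: 19.93
position: [568.7, 75.6, 135.3]
tool_rot: [-3.101, -0.495, 0.003]
wrist_force: [-7.0, 2.0, 12.8]
opening: 0.3
gripper_force: 6.6
```

{"fn": "apply_moves", "kwargs": {"plan": [{"claw": 1,"x": 0,"y": 0,"z": -0.003,"wx": 0,"wy": 0,"wz": 0},{"claw": 1,"x": 0,"y": 0,"z": -0.003,"wx": 0,"wy": 0,"wz": 0}]}}

```text
time: 20.1
position: [568.7, 75.6, 135.1]
tool_rot: [-3.101, -0.495, 0.003]
wrist_force: [-6.6, 2.0, 13.3]
opening: 0.1
gripper_force: 6.5
```

{"fn": "apply_moves", "kwargs": {"plan": [{"claw": 1,"x": 0,"y": 0,"z": -0.002,"wx": 0,"wy": 0,"wz": 0},{"claw": 1,"x": 0,"y": 0,"z": -0.002,"wx": 0,"wy": 0,"wz": 0}]}}

```text
time: 20.27
position: [568.7, 75.6, 135.0]
tool_rot: [-3.101, -0.495, 0.003]
wrist_force: [-8.7, 1.3, 15.0]
opening: 0.1
gripper_force: 7.7
```

{"fn": "apply_moves", "kwargs": {"plan": [{"claw": 1,"x": 0,"y": 0,"z": 0.054,"wx": 0,"wy": 0,"wz": 0},{"claw": 1,"x": -0.447,"y": 0.241,"z": 0.054,"wx": 0,"wy": 0,"wz": 0},{"claw": 1,"x": -0.447,"y": 0.241,"z": 0.054,"wx": 0,"wy": 0,"wz": 0},{"claw": 1,"x": -0.447,"y": 0.241,"z": 0.054,"wx": 0,"wy": 0,"wz": 0},{"claw": 1,"x": -0.447,"y": 0.241,"z": 0.054,"wx": 0,"wy": 0,"wz": 0},{"claw": 1,"x": -0.447,"y": 0.241,"z": 0.032,"wx": 0,"wy": 0,"wz": 0},{"claw": 1,"x": -0.447,"y": 0.241,"z": 0.02,"wx": 0,"wy": 0,"wz": 0},{"claw": 1,"x": -0.447,"y": 0.241,"z": 0.016,"wx": 0,"wy": 0,"wz": 0}]}}

```text
time: 20.93
position: [458.8, 135.0, 136.7]
tool_rot: [3.102, 0.494, 0.001]
wrist_force: [0.6, -0.0, 0.1]
opening: -0.3
gripper_force: 0.0
```

{"fn": "apply_moves", "kwargs": {"plan": [{"claw": 1,"x": 0,"y": 0,"z": -0.004,"wx": 0,"wy": 0,"wz": 0},{"claw": 1,"x": 0,"y": 0,"z": -0.008,"wx": 0,"wy": 0,"wz": 0},{"claw": 1,"x": 0,"y": 0,"z": -0.011,"wx": 0,"wy": 0,"wz": 0}]}}

```text
time: 21.18
position: [459.4, 135.0, 135.4]
tool_rot: [3.102, 0.494, 0.0]
wrist_force: [-5.4, -0.8, 14.1]
opening: 0.1
gripper_force: 6.8
```

{"fn": "apply_moves", "kwargs": {"plan": [{"claw": 1,"x": 0,"y": 0,"z": -0.003,"wx": 0,"wy": 0,"wz": 0},{"claw": 1,"x": 0,"y": 0,"z": -0.003,"wx": 0,"wy": 0,"wz": 0}]}}

```text
time: 21.35
position: [459.4, 135.0, 135.0]
tool_rot: [3.102, 0.495, -0.0]
wrist_force: [-6.4, -1.6, 14.1]
opening: 0.1
gripper_force: 6.8
```

{"fn": "apply_moves", "kwargs": {"plan": [{"claw": 1,"x": 0,"y": 0,"z": -0.002,"wx": 0,"wy": 0,"wz": 0},{"claw": 1,"x": 0,"y": 0,"z": -0.002,"wx": 0,"wy": 0,"wz": 0}]}}

```text
time: 21.52
position: [459.4, 135.0, 134.9]
tool_rot: [3.102, 0.495, -0.0]
wrist_force: [-7.7, -2.0, 16.3]
opening: -0.1
gripper_force: 8.4
```

{"fn": "apply_moves", "kwargs": {"plan": [{"claw": 1,"x": 0,"y": 0,"z": 0.054,"wx": 0,"wy": 0,"wz": 0},{"claw": 1,"x": 0.346,"y": 0.102,"z": 0.054,"wx": 0,"wy": 0,"wz": 0},{"claw": 1,"x": 0.346,"y": 0.102,"z": 0.054,"wx": 0,"wy": 0,"wz": 0},{"claw": 1,"x": 0.346,"y": 0.102,"z": 0.054,"wx": 0,"wy": 0,"wz": 0},{"claw": 1,"x": 0.346,"y": 0.102,"z": 0.032,"wx": 0,"wy": 0,"wz": 0},{"claw": 1,"x": 0.346,"y": 0.102,"z": 0.02,"wx": 0,"wy": 0,"wz": 0},{"claw": 1,"x": 0.346,"y": 0.102,"z": 0.016,"wx": 0,"wy": 0,"wz": 0}]}}

```text
time: 22.1
position: [543.4, 160.7, 135.6]
tool_rot: [-3.102, -0.495, 0.004]
wrist_force: [-0.5, 0.0, -0.0]
opening: -0.0
gripper_force: 0.1
```

{"fn": "apply_moves", "kwargs": {"plan": [{"claw": 1,"x": 0,"y": 0,"z": -0.004,"wx": 0,"wy": 0,"wz": 0},{"claw": 1,"x": 0,"y": 0,"z": -0.008,"wx": 0,"wy": 0,"wz": 0},{"claw": 1,"x": 0,"y": 0,"z": -0.011,"wx": 0,"wy": 0,"wz": 0}]}}

```text
time: 22.35
position: [543.5, 160.7, 135.3]
tool_rot: [3.102, 0.496, -0.003]
wrist_force: [-6.8, -2.2, 13.6]
opening: 0.3
gripper_force: 6.6
```

{"fn": "apply_moves", "kwargs": {"plan": [{"claw": 1,"x": 0,"y": 0,"z": -0.003,"wx": 0,"wy": 0,"wz": 0},{"claw": 1,"x": 0,"y": 0,"z": -0.003,"wx": 0,"wy": 0,"wz": 0}]}}

```text
time: 22.52
position: [543.5, 160.8, 135.0]
tool_rot: [3.102, 0.496, -0.003]
wrist_force: [-7.4, -2.8, 12.3]
opening: -0.2
gripper_force: 6.5
```

{"fn": "apply_moves", "kwargs": {"plan": [{"claw": 1,"x": 0,"y": 0,"z": -0.002,"wx": 0,"wy": 0,"wz": 0},{"claw": 1,"x": 0,"y": 0,"z": -0.002,"wx": 0,"wy": 0,"wz": 0}]}}

```text
time: 22.68
position: [543.6, 160.7, 134.9]
tool_rot: [3.102, 0.496, -0.003]
wrist_force: [-9.0, -2.1, 15.3]
opening: 0.1
gripper_force: 7.8
```

Now D to the same depth.

{"fn": "apply_moves", "kwargs": {"plan": [{"claw": 1,"x": 0,"y": 0,"z": 0.054,"wx": 0,"wy": 0,"wz": 0},{"claw": 1,"x": -0.245,"y": -0.446,"z": 0.054,"wx": 0,"wy": 0,"wz": 0},{"claw": 1,"x": -0.245,"y": -0.446,"z": 0.054,"wx": 0,"wy": 0,"wz": 0},{"claw": 1,"x": -0.245,"y": -0.446,"z": 0.054,"wx": 0,"wy": 0,"wz": 0},{"claw": 1,"x": -0.245,"y": -0.446,"z": 0.054,"wx": 0,"wy": 0,"wz": 0},{"claw": 1,"x": -0.245,"y": -0.446,"z": 0.032,"wx": 0,"wy": 0,"wz": 0},{"claw": 1,"x": -0.245,"y": -0.446,"z": 0.02,"wx": 0,"wy": 0,"wz": 0},{"claw": 1,"x": -0.245,"y": -0.446,"z": 0.016,"wx": 0,"wy": 0,"wz": 0}]}}

```text
time: 23.35
position: [483.2, 50.4, 136.3]
tool_rot: [-3.102, -0.497, 0.001]
wrist_force: [-0.8, 0.3, -0.5]
opening: 0.1
gripper_force: 0.0
```

{"fn": "apply_moves", "kwargs": {"plan": [{"claw": 1,"x": 0,"y": 0,"z": -0.004,"wx": 0,"wy": 0,"wz": 0},{"claw": 1,"x": 0,"y": 0,"z": -0.008,"wx": 0,"wy": 0,"wz": 0},{"claw": 1,"x": 0,"y": 0,"z": -0.011,"wx": 0,"wy": 0,"wz": 0}]}}

```text
time: 23.6
position: [483.7, 50.5, 135.1]
tool_rot: [-3.102, -0.498, 0.002]
wrist_force: [-6.7, 1.4, 14.0]
opening: -0.2
gripper_force: 7.4
```

{"fn": "apply_moves", "kwargs": {"plan": [{"claw": 1,"x": 0,"y": 0,"z": -0.003,"wx": 0,"wy": 0,"wz": 0},{"claw": 1,"x": 0,"y": 0,"z": -0.003,"wx": 0,"wy": 0,"wz": 0}]}}

```text
time: 23.77
position: [483.7, 50.5, 134.8]
tool_rot: [-3.101, -0.499, 0.002]
wrist_force: [-6.9, 0.7, 14.5]
opening: -0.1
gripper_force: 7.3
```

{"fn": "apply_moves", "kwargs": {"plan": [{"claw": 1,"x": 0,"y": 0,"z": -0.002,"wx": 0,"wy": 0,"wz": 0},{"claw": 1,"x": 0,"y": 0,"z": -0.002,"wx": 0,"wy": 0,"wz": 0}]}}

```text
time: 23.93
position: [483.8, 50.5, 134.7]
tool_rot: [-3.102, -0.499, 0.002]
wrist_force: [-8.4, 0.9, 17.9]
opening: 0.0
gripper_force: 8.9
```

{"fn": "apply_moves", "kwargs": {"plan": [{"claw": 1,"x": 0,"y": 0,"z": 0.044,"wx": 0,"wy": 0,"wz": 0},{"claw": 1,"x": 0.346,"y": 0.103,"z": 0.044,"wx": 0,"wy": 0,"wz": 0},{"claw": 1,"x": 0.346,"y": 0.103,"z": 0.044,"wx": 0,"wy": 0,"wz": 0},{"claw": 1,"x": 0.346,"y": 0.103,"z": 0.044,"wx": 0,"wy": 0,"wz": 0},{"claw": 1,"x": 0.346,"y": 0.103,"z": 0.026,"wx": 0,"wy": 0,"wz": 0},{"claw": 1,"x": 0.346,"y": 0.103,"z": 0.016,"wx": 0,"wy": 0,"wz": 0},{"claw": 1,"x": 0.346,"y": 0.103,"z": 0.012,"wx": 0,"wy": 0,"wz": 0}]}}

```text
time: 24.52
position: [568.7, 75.7, 135.1]
tool_rot: [-3.102, -0.496, 0.003]
wrist_force: [-0.6, 1.2, 2.9]
opening: -0.2
gripper_force: 1.5
```

{"fn": "apply_moves", "kwargs": {"plan": [{"claw": 1,"x": 0,"y": 0,"z": -0.004,"wx": 0,"wy": 0,"wz": 0},{"claw": 1,"x": 0,"y": 0,"z": -0.008,"wx": 0,"wy": 0,"wz": 0},{"claw": 1,"x": 0,"y": 0,"z": -0.012,"wx": 0,"wy": 0,"wz": 0},{"claw": 1,"x": 0,"y": 0,"z": -0.012,"wx": 0,"wy": 0,"wz": 0}]}}

```text
time: 24.85
position: [568.8, 75.6, 134.8]
tool_rot: [-3.101, -0.495, 0.002]
wrist_force: [-7.0, 3.1, 14.0]
opening: -0.2
gripper_force: 7.1
```

{"fn": "apply_moves", "kwargs": {"plan": [{"claw": 1,"x": 0,"y": 0,"z": -0.002,"wx": 0,"wy": 0,"wz": 0},{"claw": 1,"x": 0,"y": 0,"z": -0.002,"wx": 0,"wy": 0,"wz": 0}]}}

```text
time: 25.02
position: [568.9, 75.6, 134.8]
tool_rot: [-3.101, -0.495, 0.002]
wrist_force: [-9.4, 1.6, 17.2]
opening: 0.1
gripper_force: 8.5
```

{"fn": "apply_moves", "kwargs": {"plan": [{"claw": 1,"x": 0,"y": 0,"z": -0.001,"wx": 0,"wy": 0,"wz": 0},{"claw": 1,"x": 0,"y": 0,"z": -0.001,"wx": 0,"wy": 0,"wz": 0}]}}

```text
time: 25.18
position: [568.9, 75.6, 134.7]
tool_rot: [-3.101, -0.495, 0.002]
wrist_force: [-8.4, 1.6, 19.6]
opening: 0.1
gripper_force: 9.3
```

```bash
cat > f.py <<'E'
from h import *
F=[]
for i in range(4):
    vision.grab_frame('top'); s=robot.get_obs(); F.append(s['wrist_force'])
print(s['time'],np.round(s['position'],2),np.round(np.mean(F,0),2),np.round([f[2] for f in F],1))
E
python3 f.py
```

```text
25.3833 [568.9   75.66 134.76] [-9.38  1.74 18.38] [18.  18.1 18.8 18.7]
```

{"fn": "apply_moves", "kwargs": {"plan": [{"claw": 1,"x": 0,"y": 0,"z": 0.054,"wx": 0,"wy": 0,"wz": 0},{"claw": 1,"x": -0.447,"y": 0.241,"z": 0.054,"wx": 0,"wy": 0,"wz": 0},{"claw": 1,"x": -0.447,"y": 0.241,"z": 0.054,"wx": 0,"wy": 0,"wz": 0},{"claw": 1,"x": -0.447,"y": 0.241,"z": 0.054,"wx": 0,"wy": 0,"wz": 0},{"claw": 1,"x": -0.447,"y": 0.241,"z": 0.054,"wx": 0,"wy": 0,"wz": 0},{"claw": 1,"x": -0.447,"y": 0.241,"z": 0.032,"wx": 0,"wy": 0,"wz": 0},{"claw": 1,"x": -0.447,"y": 0.241,"z": 0.02,"wx": 0,"wy": 0,"wz": 0},{"claw": 1,"x": -0.447,"y": 0.241,"z": 0.015,"wx": 0,"wy": 0,"wz": 0}]}}

```text
time: 26.05
position: [458.9, 135.0, 135.7]
tool_rot: [3.102, 0.494, 0.001]
wrist_force: [-0.3, -0.1, 0.5]
opening: 0.2
gripper_force: 0.0
```

{"fn": "apply_moves", "kwargs": {"plan": [{"claw": 1,"x": 0,"y": 0,"z": -0.004,"wx": 0,"wy": 0,"wz": 0},{"claw": 1,"x": 0,"y": 0,"z": -0.008,"wx": 0,"wy": 0,"wz": 0},{"claw": 1,"x": 0,"y": 0,"z": -0.012,"wx": 0,"wy": 0,"wz": 0},{"claw": 1,"x": 0,"y": 0,"z": -0.012,"wx": 0,"wy": 0,"wz": 0}]}}

```text
time: 26.38
position: [459.3, 135.0, 134.7]
tool_rot: [3.102, 0.494, -0.001]
wrist_force: [-7.5, -1.2, 15.5]
opening: -0.2
gripper_force: 7.8
```

{"fn": "apply_moves", "kwargs": {"plan": [{"claw": 1,"x": 0,"y": 0,"z": -0.002,"wx": 0,"wy": 0,"wz": 0},{"claw": 1,"x": 0,"y": 0,"z": -0.002,"wx": 0,"wy": 0,"wz": 0}]}}

```text
time: 26.55
position: [459.4, 135.0, 134.6]
tool_rot: [3.102, 0.495, -0.001]
wrist_force: [-9.4, -1.5, 18.5]
opening: -0.1
gripper_force: 9.6
```

```bash
python3 f.py
```

```text
26.75 [459.38 135.02 134.59] [-8.42 -1.83 19.2 ] [20.  19.4 18.7 18.7]
```

{"fn": "apply_moves", "kwargs": {"plan": [{"claw": 1,"x": 0,"y": 0,"z": 0.054,"wx": 0,"wy": 0,"wz": 0},{"claw": 1,"x": 0.346,"y": 0.102,"z": 0.054,"wx": 0,"wy": 0,"wz": 0},{"claw": 1,"x": 0.346,"y": 0.102,"z": 0.054,"wx": 0,"wy": 0,"wz": 0},{"claw": 1,"x": 0.346,"y": 0.102,"z": 0.054,"wx": 0,"wy": 0,"wz": 0},{"claw": 1,"x": 0.346,"y": 0.102,"z": 0.032,"wx": 0,"wy": 0,"wz": 0},{"claw": 1,"x": 0.346,"y": 0.102,"z": 0.02,"wx": 0,"wy": 0,"wz": 0},{"claw": 1,"x": 0.346,"y": 0.102,"z": 0.015,"wx": 0,"wy": 0,"wz": 0}]}}

```text
time: 27.33
position: [543.5, 160.6, 135.0]
tool_rot: [-3.102, -0.495, 0.004]
wrist_force: [-2.2, 0.1, 2.6]
opening: -0.2
gripper_force: 1.4
```

{"fn": "apply_moves", "kwargs": {"plan": [{"claw": 1,"x": 0,"y": 0,"z": -0.004,"wx": 0,"wy": 0,"wz": 0},{"claw": 1,"x": 0,"y": 0,"z": -0.008,"wx": 0,"wy": 0,"wz": 0},{"claw": 1,"x": 0,"y": 0,"z": -0.012,"wx": 0,"wy": 0,"wz": 0},{"claw": 1,"x": 0,"y": 0,"z": -0.013,"wx": 0,"wy": 0,"wz": 0}]}}

```text
time: 27.67
position: [543.6, 160.7, 134.8]
tool_rot: [3.102, 0.496, -0.003]
wrist_force: [-8.2, -3.0, 16.9]
opening: 0.2
gripper_force: 8.4
```

{"fn": "apply_moves", "kwargs": {"plan": [{"claw": 1,"x": 0,"y": 0,"z": -0.002,"wx": 0,"wy": 0,"wz": 0},{"claw": 1,"x": 0,"y": 0,"z": -0.002,"wx": 0,"wy": 0,"wz": 0}]}}

```text
time: 27.83
position: [543.6, 160.7, 134.7]
tool_rot: [3.101, 0.496, -0.003]
wrist_force: [-8.8, -1.3, 18.6]
opening: -0.1
gripper_force: 8.9
```

```bash
python3 f.py
```

```text
28.0333 [543.64 160.73 134.75] [-9.29 -2.54 17.92] [17.5 18.2 17.6 18.3]
```

{"fn": "apply_moves", "kwargs": {"plan": [{"claw": 1,"x": 0,"y": 0,"z": 0.054,"wx": 0,"wy": 0,"wz": 0},{"claw": 1,"x": -0.245,"y": -0.446,"z": 0.054,"wx": 0,"wy": 0,"wz": 0},{"claw": 1,"x": -0.245,"y": -0.446,"z": 0.054,"wx": 0,"wy": 0,"wz": 0},{"claw": 1,"x": -0.245,"y": -0.446,"z": 0.054,"wx": 0,"wy": 0,"wz": 0},{"claw": 1,"x": -0.245,"y": -0.446,"z": 0.054,"wx": 0,"wy": 0,"wz": 0},{"claw": 1,"x": -0.245,"y": -0.446,"z": 0.032,"wx": 0,"wy": 0,"wz": 0},{"claw": 1,"x": -0.245,"y": -0.446,"z": 0.02,"wx": 0,"wy": 0,"wz": 0},{"claw": 1,"x": -0.245,"y": -0.446,"z": 0.015,"wx": 0,"wy": 0,"wz": 0}]}}

```text
time: 28.7
position: [483.1, 50.4, 135.5]
tool_rot: [-3.102, -0.497, 0.001]
wrist_force: [0.9, -0.2, -0.6]
opening: 0.1
gripper_force: 0.0
```

{"fn": "apply_moves", "kwargs": {"plan": [{"claw": 1,"x": 0,"y": 0,"z": -0.004,"wx": 0,"wy": 0,"wz": 0},{"claw": 1,"x": 0,"y": 0,"z": -0.008,"wx": 0,"wy": 0,"wz": 0},{"claw": 1,"x": 0,"y": 0,"z": -0.012,"wx": 0,"wy": 0,"wz": 0},{"claw": 1,"x": 0,"y": 0,"z": -0.012,"wx": 0,"wy": 0,"wz": 0}]}}

```text
time: 29.03
position: [483.6, 50.5, 134.6]
tool_rot: [-3.102, -0.499, 0.003]
wrist_force: [-8.3, 0.7, 16.1]
opening: -0.3
gripper_force: 8.0
```

{"fn": "apply_moves", "kwargs": {"plan": [{"claw": 1,"x": 0,"y": 0,"z": -0.002,"wx": 0,"wy": 0,"wz": 0},{"claw": 1,"x": 0,"y": 0,"z": -0.002,"wx": 0,"wy": 0,"wz": 0}]}}

```text
time: 29.2
position: [483.6, 50.6, 134.6]
tool_rot: [-3.102, -0.499, 0.003]
wrist_force: [-9.9, 0.3, 19.7]
opening: 0.5
gripper_force: 9.8
```

```bash
python3 f.py
```

```text
29.4 [483.61  50.54 134.53] [-10.23   0.07  19.64] [19.8 19.6 20.  19.2]
```

One confirming round in the same crosswise order, since the first nuts may have eased as the cover settled.

{"fn": "apply_moves", "kwargs": {"plan": [{"claw": 1,"x": 0,"y": 0,"z": 0.044,"wx": 0,"wy": 0,"wz": 0},{"claw": 1,"x": 0.346,"y": 0.103,"z": 0.044,"wx": 0,"wy": 0,"wz": 0},{"claw": 1,"x": 0.346,"y": 0.103,"z": 0.044,"wx": 0,"wy": 0,"wz": 0},{"claw": 1,"x": 0.346,"y": 0.103,"z": 0.044,"wx": 0,"wy": 0,"wz": 0},{"claw": 1,"x": 0.346,"y": 0.103,"z": 0.026,"wx": 0,"wy": 0,"wz": 0},{"claw": 1,"x": 0.346,"y": 0.103,"z": 0.016,"wx": 0,"wy": 0,"wz": 0},{"claw": 1,"x": 0.346,"y": 0.103,"z": 0.013,"wx": 0,"wy": 0,"wz": 0}]}}

```text
time: 29.98
position: [568.8, 75.7, 135.1]
tool_rot: [-3.102, -0.496, 0.002]
wrist_force: [0.2, -0.6, 0.0]
opening: 0.5
gripper_force: 0.0
```

{"fn": "apply_moves", "kwargs": {"plan": [{"claw": 1,"x": 0,"y": 0,"z": -0.004,"wx": 0,"wy": 0,"wz": 0},{"claw": 1,"x": 0,"y": 0,"z": -0.008,"wx": 0,"wy": 0,"wz": 0},{"claw": 1,"x": 0,"y": 0,"z": -0.012,"wx": 0,"wy": 0,"wz": 0},{"claw": 1,"x": 0,"y": 0,"z": -0.014,"wx": 0,"wy": 0,"wz": 0},{"claw": 1,"x": 0,"y": 0,"z": -0.014,"wx": 0,"wy": 0,"wz": 0}]}}

```text
time: 30.4
position: [568.9, 75.6, 134.8]
tool_rot: [-3.102, -0.495, 0.002]
wrist_force: [-7.3, 1.5, 17.2]
opening: -0.3
gripper_force: 8.5
```

```bash
python3 f.py
```

```text
30.6 [568.89  75.6  134.75] [-8.64  2.04 16.51] [16.6 15.7 16.7 17. ]
```

{"fn": "apply_moves", "kwargs": {"plan": [{"claw": 1,"x": 0,"y": 0,"z": -0.0015,"wx": 0,"wy": 0,"wz": 0},{"claw": 1,"x": 0,"y": 0,"z": -0.0015,"wx": 0,"wy": 0,"wz": 0}]}}

```text
time: 30.77
position: [568.9, 75.6, 134.7]
tool_rot: [-3.102, -0.496, 0.002]
wrist_force: [-9.1, 1.8, 18.5]
opening: 0.4
gripper_force: 9.4
```

```bash
python3 f.py
```

```text
30.9667 [568.94  75.59 134.7 ] [-9.14  1.23 19.13] [19.3 19.  18.9 19.4]
```

{"fn": "apply_moves", "kwargs": {"plan": [{"claw": 1,"x": 0,"y": 0,"z": 0.054,"wx": 0,"wy": 0,"wz": 0},{"claw": 1,"x": -0.447,"y": 0.241,"z": 0.054,"wx": 0,"wy": 0,"wz": 0},{"claw": 1,"x": -0.447,"y": 0.241,"z": 0.054,"wx": 0,"wy": 0,"wz": 0},{"claw": 1,"x": -0.447,"y": 0.241,"z": 0.054,"wx": 0,"wy": 0,"wz": 0},{"claw": 1,"x": -0.447,"y": 0.241,"z": 0.054,"wx": 0,"wy": 0,"wz": 0},{"claw": 1,"x": -0.447,"y": 0.241,"z": 0.032,"wx": 0,"wy": 0,"wz": 0},{"claw": 1,"x": -0.447,"y": 0.241,"z": 0.02,"wx": 0,"wy": 0,"wz": 0},{"claw": 1,"x": -0.447,"y": 0.241,"z": 0.015,"wx": 0,"wy": 0,"wz": 0}]}}

```text
time: 31.63
position: [458.9, 135.0, 135.6]
tool_rot: [3.102, 0.494, 0.001]
wrist_force: [0.1, -0.6, 1.1]
opening: 0.1
gripper_force: 0.0
```

{"fn": "apply_moves", "kwargs": {"plan": [{"claw": 1,"x": 0,"y": 0,"z": -0.004,"wx": 0,"wy": 0,"wz": 0},{"claw": 1,"x": 0,"y": 0,"z": -0.008,"wx": 0,"wy": 0,"wz": 0},{"claw": 1,"x": 0,"y": 0,"z": -0.012,"wx": 0,"wy": 0,"wz": 0},{"claw": 1,"x": 0,"y": 0,"z": -0.0135,"wx": 0,"wy": 0,"wz": 0},{"claw": 1,"x": 0,"y": 0,"z": -0.0135,"wx": 0,"wy": 0,"wz": 0}]}}

```text
time: 32.05
position: [459.4, 135.0, 134.6]
tool_rot: [3.102, 0.495, -0.001]
wrist_force: [-8.9, -1.4, 18.9]
opening: 0.3
gripper_force: 9.6
```

```bash
python3 f.py
```

```text
32.25 [459.4  135.03 134.6 ] [-8.82 -1.66 19.  ] [18.8 19.3 18.9 19. ]
```

{"fn": "apply_moves", "kwargs": {"plan": [{"claw": 1,"x": 0,"y": 0,"z": 0.054,"wx": 0,"wy": 0,"wz": 0},{"claw": 1,"x": 0.346,"y": 0.102,"z": 0.054,"wx": 0,"wy": 0,"wz": 0},{"claw": 1,"x": 0.346,"y": 0.102,"z": 0.054,"wx": 0,"wy": 0,"wz": 0},{"claw": 1,"x": 0.346,"y": 0.102,"z": 0.054,"wx": 0,"wy": 0,"wz": 0},{"claw": 1,"x": 0.346,"y": 0.102,"z": 0.032,"wx": 0,"wy": 0,"wz": 0},{"claw": 1,"x": 0.346,"y": 0.102,"z": 0.02,"wx": 0,"wy": 0,"wz": 0},{"claw": 1,"x": 0.346,"y": 0.102,"z": 0.015,"wx": 0,"wy": 0,"wz": 0}]}}

```text
time: 32.83
position: [543.5, 160.6, 135.0]
tool_rot: [-3.102, -0.495, 0.004]
wrist_force: [-0.4, -1.1, 3.1]
opening: -0.5
gripper_force: 1.4
```

{"fn": "apply_moves", "kwargs": {"plan": [{"claw": 1,"x": 0,"y": 0,"z": -0.004,"wx": 0,"wy": 0,"wz": 0},{"claw": 1,"x": 0,"y": 0,"z": -0.008,"wx": 0,"wy": 0,"wz": 0},{"claw": 1,"x": 0,"y": 0,"z": -0.012,"wx": 0,"wy": 0,"wz": 0},{"claw": 1,"x": 0,"y": 0,"z": -0.0155,"wx": 0,"wy": 0,"wz": 0},{"claw": 1,"x": 0,"y": 0,"z": -0.0155,"wx": 0,"wy": 0,"wz": 0}]}}

```text
time: 33.25
position: [543.7, 160.7, 134.6]
tool_rot: [3.102, 0.496, -0.003]
wrist_force: [-9.0, -1.8, 18.1]
opening: 0.2
gripper_force: 8.9
```

```bash
python3 f.py
```

```text
33.45 [543.63 160.72 134.58] [-9.1  -2.64 17.4 ] [17.  17.1 17.7 17.8]
```

{"fn": "apply_moves", "kwargs": {"plan": [{"claw": 1,"x": 0,"y": 0,"z": 0.054,"wx": 0,"wy": 0,"wz": 0},{"claw": 1,"x": -0.245,"y": -0.446,"z": 0.054,"wx": 0,"wy": 0,"wz": 0},{"claw": 1,"x": -0.245,"y": -0.446,"z": 0.054,"wx": 0,"wy": 0,"wz": 0},{"claw": 1,"x": -0.245,"y": -0.446,"z": 0.054,"wx": 0,"wy": 0,"wz": 0},{"claw": 1,"x": -0.245,"y": -0.446,"z": 0.054,"wx": 0,"wy": 0,"wz": 0},{"claw": 1,"x": -0.245,"y": -0.446,"z": 0.032,"wx": 0,"wy": 0,"wz": 0},{"claw": 1,"x": -0.245,"y": -0.446,"z": 0.02,"wx": 0,"wy": 0,"wz": 0},{"claw": 1,"x": -0.245,"y": -0.446,"z": 0.015,"wx": 0,"wy": 0,"wz": 0}]}}

```text
time: 34.12
position: [483.1, 50.3, 135.4]
tool_rot: [-3.102, -0.497, 0.001]
wrist_force: [-0.8, -0.5, 0.5]
opening: 0.4
gripper_force: 0.0
```

{"fn": "apply_moves", "kwargs": {"plan": [{"claw": 1,"x": 0,"y": 0,"z": -0.004,"wx": 0,"wy": 0,"wz": 0},{"claw": 1,"x": 0,"y": 0,"z": -0.008,"wx": 0,"wy": 0,"wz": 0},{"claw": 1,"x": 0,"y": 0,"z": -0.012,"wx": 0,"wy": 0,"wz": 0},{"claw": 1,"x": 0,"y": 0,"z": -0.013,"wx": 0,"wy": 0,"wz": 0},{"claw": 1,"x": 0,"y": 0,"z": -0.013,"wx": 0,"wy": 0,"wz": 0}]}}

```text
time: 34.53
position: [483.6, 50.5, 134.5]
tool_rot: [3.102, 0.499, -0.003]
wrist_force: [-9.3, -0.1, 18.5]
opening: -0.2
gripper_force: 9.4
```

```bash
python3 f.py
```

```text
34.7333 [483.57  50.54 134.54] [-9.81 -0.15 19.12] [19.5 18.1 19.4 19.4]
```

All four nuts took 17 to 20 N at equal height. I'll retreat and check.

{"fn": "apply_moves", "kwargs": {"plan": [{"claw": 1,"x": 0,"y": 0,"z": 0.1,"wx": 0,"wy": 0,"wz": 0},{"claw": 1,"x": 0,"y": 0,"z": 0.3,"wx": 0,"wy": 0,"wz": 0},{"claw": 1,"x": 0,"y": -0.6,"z": 0.5,"wx": 0,"wy": 0,"wz": 0},{"claw": 1,"x": 0,"y": -0.6,"z": 0.5,"wx": 0,"wy": 0,"wz": 0},{"claw": 1,"x": 0,"y": -0.6,"z": 0.5,"wx": 0,"wy": 0,"wz": 0},{"claw": 1,"x": 0,"y": -0.6,"z": 0.5,"wx": 0,"wy": 0,"wz": 0},{"claw": 1,"x": 0,"y": -0.6,"z": 0.5,"wx": 0,"wy": 0,"wz": 0},{"claw": 1,"x": 0,"y": -0.6,"z": 0.5,"wx": 0,"wy": 0,"wz": 0},{"claw": 1,"x": 0,"y": -0.6,"z": 0.5,"wx": 0,"wy": 0,"wz": 0},{"claw": 1,"x": 0,"y": -0.6,"z": 0.5,"wx": 0,"wy": 0,"wz": 0}]}}

```text
time: 35.57
position: [483.2, -98.8, 256.8]
tool_rot: [-3.1, -0.499, 0.002]
wrist_force: [-0.1, 0.4, -0.6]
opening: 0.1
gripper_force: 0.0
```

Run:
```python
from h import *
p=vision.grab_frame('side'); a=p['pixels'][160:340,180:380,::-1]; cv2.imwrite('pics/s4.png',cv2.resize(a,(660,594),interpolation=cv2.INTER_CUBIC))
```

```text
(no output)
```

View pics/s4.png

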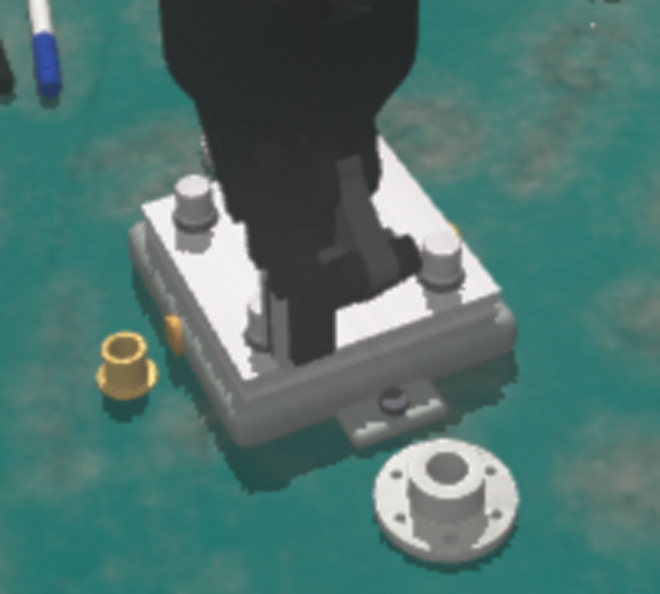

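The cover is home and level, with the edge gap closed along (245,380)-(500,295). The bushing (127,365) and flange (447,500) have not moved, and the arm is clear.

```bash
python3 -c "
from plant import robot
print(robot.hand_in())"
```

```text
the job is handed in; nothing more can be done
None
```

The cover is down on its firm seat and looks level. In the last crosswise round each nut took a push averaging 17.4 to 19.1 N, and the highest reading at any point was 20 N. The arm is clear, I never moved it near the gear, flange or bushing, and the job was handed in at about 36 s.

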